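Loosely nest two tapered filter sleeves in a sprung stand

ROBOT

A 6-joint arm with a two-finger parallel gripper is mounted at the origin on a cart in front of the work surface, level with it; the furniture and walls round the work are solid. World frame = base frame: x ahead of the robot, y to its left, z up, the work surface at z = 0. Lengths are in m, angles in degrees, forces in N, time in s.
With the tool pointing down it reaches from about 0.375 to 0.9 m from the base axis. Payload 3.1 kg.
Tool frame: the origin (TCP) lies between the finger pads; the fingertips stand 11 mm ahead of it and the grasp point (between the pads) lies 8 mm behind it; z points along the fingers, y is the line along which they close (so a half turn about z gives the same grasp; the last joint's range is limited). The gripper opens to 87 mm and grips with 3 to 60 N. Pads are 19 mm wide; open, the fingers measure 117 mm over their backs; the gripper's body (75 mm by 190 mm) begins 51 mm behind the grasp point.
Start: joints at [54.632, 30.224, 82.088, -0, 67.689, -10.227], TCP at [0.265, 0.566, 0.197] pointing down, gripper open.
Joint ranges: [-176.69, 176.69], [-43.24, 126.21], [12.49, 139.97], [-82, 262], [0, 151.66], [-163.58, 163.58]. Speed limits (degrees/s): [159.86, 159.86, 180, 180, 180, 180].

INTERFACE

Orientations are given as a 3x3 rotation matrix whose columns are the frame's x, y, z axes.
In Python, from rig import bot gives the robot as it stands.
- The arm moves only by the tool apply_moves, never from a script. Its argument "steps" is a list that holds one entry, the list of rows, each a list of 7 numbers: the shift along the tool's x, y, z in cm, then the turn, a rotation vector about the tool's x, y, z in degrees, then the gripper command: -1 is shut, 1 is fully open, values between are in proportion. In form: [[[dx, dy, dz, rx, ry, rz, jaw], ...]]. A call has 1 to 20 rows; each row is the pose to reach, as a shift and turn from the pose commanded when the call began, along the tool's axes at that moment; what a row does not reach only later rows make up. A row lasts 1/8 s, in which the tool goes at most 62.5 mm and 10.7 degrees, less where a joint would pass 70% of its speed; a pose out of reach is approached as far as the arm can. A call with a gripper value outside its range is refused whole. The fingers move at their own pace and stop on an object; the grip force is fixed at half the most. Time passes only in rows, so rows that repeat a pose let the fingers close. It gives the time, the measured TCP pose, the force, the opening and the grip force at its end, in the units of the state.
- bot.read_state(): the state, without advancing time (a new reading comes with each control period).
- bot.capture(name): name is "scene" or "top" or "wrist"; returns the picture (384x512x3 uint8, blue, green, red); there is no depth.
- bot.camera_model(name): a dict with "intrinsics" (3x3 intrinsics, pixels), "k1" (the pictures are not rectified: a ray, as slopes to the right and down, at radius r is drawn at 1 + k1 r^2 times it, then the intrinsics apply), "R" (3x3) and "t" (3): a world point X has camera coordinates R X + t. Camera axes: x right, y down, z forward; pixel columns grow to the right and rows downward; lengths in m; the calibration is good to about 2 mm. A picture is of the moment at which its call begins: read the wrist's pose just before it. camera_model takes no time and is no camera call; for the wrist camera it gives the pose at the moment of the call.
- bot.hand_in(): hands the job in; it is judged then, once.
The state is a dict: "time_s": time; "joint_positions": joint angles; "qvel": joint speeds; "tau": joint torques, N m; "position": TCP position; "tcp_rot": TCP orientation; "force": force on the tool from outside, world axes, zero at the start; "moment": the same for the moment, N m; "opening": opening from 0.0 (shut) to 1.0 (fully open); "grasp_force": force on a finger pad.
Only numpy, scipy, OpenCV 4.12 (cv2) and the standard library are available. Lean on these libraries where they do the work, as an engineer would, in place of code of your own. Each camera call takes 0.05 s, during which the arm holds its last target. There are 200 camera calls.

TASK

Put the dry filter adapters away as a nested set: set the blue tapered sleeve into the black rubber sleeve on the stand and let go of it, then nest the orange one inside the blue one. Each must end up square, narrow end down, resting loosely all the way down in the taper: lower it until it just meets resistance, stop and let go, because these tapers wedge tight if they are pushed with more than about 20 N or dropped in, even from several millimetres up. Leave the brown bottle, the beaker and the petri dish where they are.

Things in the scene. Friction and masses are not known exactly. Their poses are not given: they have to be found in the camera images.
- blue_sleeve: loose blue tapered sleeve, hollow, 120 g, 72 mm long; origin at the centre of its narrow end, z towards its wide end. Outside radius 19.4 mm at z = 0, widening to 27 mm at z = 38, straight to z = 48, then the collar. Bore radius 23 mm at the wide end, narrowing 0.2 mm per mm. Nested, its origin lies about 38 mm below the black sleeve's mouth, its collar begins about 10 mm above that mouth
- blue_grip (a point): middle of the blue sleeve's grip collar (64 mm across, 24 mm tall, from z = 48 to 72 mm of the sleeve), 60 mm from its origin; axes as the sleeve's. At the start the sleeve hangs by this collar in its holder, narrow end down, wide end leaning 30 degrees from vertical towards the holder's -x
- orange_sleeve: loose orange tapered sleeve, narrow bore, 90 g, 74 mm long; origin at the centre of its narrow end, z towards its wide end. Outside radius 15 mm at z = 0, widening to 23 mm at z = 40, straight to z = 50, then the collar. Nested, its origin lies about 32 mm up the blue sleeve's z axis (give or take 3 mm), its collar begins about 10 mm above the blue sleeve's wide end
- orange_grip (a point): middle of the orange sleeve's grip collar (54 mm across, 24 mm tall, from z = 50 to 74 mm of the sleeve), 62 mm from its origin; axes as the sleeve's. It starts hanging by this collar in its own holder, tilted as the blue one
- holder_blue: fixed white holder of the blue sleeve: a 96 x 104 x 8 mm plate on legs, its upper face tilted 30 degrees to look up and to the holder's -x; a 58 mm hole in it. Origin on the bench under the hole, whose centre in the upper face is 75 mm up; hole axis (-0.5, 0, 0.866) in the holder's frame. Draw the sleeve about 60 mm along it to come clear; fingers fit at the collar's +y and -y sides
- holder_orange: the same kind of fixed white holder with a 49 mm hole, for the orange sleeve; same origin, axes, height and tilt. Either holder may be the left one
- stand: fixed stand: grey base 165 x 110 x 12 mm, steel rod, top 102 mm up, 88 mm from the sleeve axis on the stand's +x side, and a springy arm carrying the black rubber sleeve, wide mouth up, axis upright. The arm yields downwards about 1 mm per 1.5 N, up to 14 mm. Mouth: bore radius 27 mm, narrowing 0.2 mm per mm over 44 mm, outside radius 32 mm. Origin on the bench on the sleeve axis
- stand_axis (a point): point on top of the stand's base plate (12 mm above the bench), straight below the centre of the black sleeve's mouth. The mouth's height is not reported: the arm is clamped so that the mouth is somewhere from 75 to 105 mm above the bench
- amber_bottle: loose bystander: brown glass bottle with white cap, 48 mm across, 108 mm tall; origin at the centre of its underside; leave it where it is
- beaker: loose bystander: clear glass beaker with a crimped foil cap, 75 mm across, 85 mm tall; origin at the centre of its underside; leave it where it is
- petri_dish: loose bystander: clear round petri dish with purple filling, 90 mm across, 16 mm tall; origin at the centre of its underside; leave it where it is
Mind the look-alikes: they are no part of the job. Several things have the shape of the orange_sleeve; the one meant has the colours described above. Of the things that look like the blue_sleeve, the larger one is meant.

How it is judged:
By the outcome, as a careful person would: the job done as asked, in the order asked, and still so for the second after the job is handed in, with the robot touching nothing.
It also fails if it takes over 51 s, if anything falls off the work surface, if the arm or the gripper's body presses on something with over 40 N, if the wrist force passes 120 N, or if a joint passes its speed limit or range.

## Working session

There is one attempt and no reset: what is moved stays moved. The work goes in short steps, Python scripts to look and compute and a tool call to move; the robot and the scene stay as the last step left them, time stands still between calls to the robot, and variables do not carry over. Pictures are saved under pics/ and viewed, at most 10 in all, crops included, and the job is handed in when it is done.

Besides the shell and the picture viewer there is one more tool, called after "Call:" by a JSON object that holds its "api" and its "payload", one argument or row to a line. apply_moves: Moves the arm, as the interface text tells. Its arguments: {"type":"object","properties":{"steps":{"type":"array","items":{"type":"array","items":{"type":"array","items":{"type":"number"}}}}},"required":["steps"]}

```bash
mkdir -p pics; ls; python3 - <<'E'
from rig import bot
import cv2,numpy as np
a=bot.capture("scene");b=bot.capture("top");cv2.imwrite("pics/s0.png",a);cv2.imwrite("pics/t0.png",b)
for n in("scene","top","wrist"):
    m=bot.camera_model(n);print(n,np.round(m["intrinsics"],1).tolist(),m["k1"],np.round(m["R"],3).tolist(),np.round(m["t"],3).tolist(), "C",np.round(-np.array(m["R"]).T@m["t"],3))
print(bot.read_state())
E
```

```text
pics
scene [[408.9, 0.0, 263.6], [0.0, 408.9, 191.2], [0.0, 0.0, 1.0]] -0.05916546772155248 [[0.998, 0.067, 0.001], [0.055, -0.822, -0.567], [-0.037, 0.566, -0.824]] [-0.516, 0.215, 1.001] C [ 0.54  -0.355  0.946]
top [[438.4, 0.0, 254.3], [0.0, 438.4, 189.1], [0.0, 0.0, 1.0]] -0.15741696755717466 [[0.028, -1.0, 0.009], [-0.981, -0.029, -0.194], [0.194, -0.004, -0.981]] [0.225, 0.511, 1.215] C [0.259 0.244 1.289]
wrist [[266.9, 0.0, 253.9], [0.0, 266.9, 188.4], [0.0, 0.0, 1.0]] 0.00799279018115198 [[0.425, 0.905, -0.002], [0.877, -0.412, 0.246], [0.222, -0.106, -0.969]] [-0.624, -0.029, 0.391] C [0.204 0.594 0.385]
{'time_s': 0.1, 'joint_positions': array([ 5.46333406e+01,  3.02771344e+01,  8.21490460e+01, -1.05962353e-03,
        6.76871941e+01, -1.02254793e+01]), 'qvel': array([ 0.09169717, -0.16485459, -0.24198011,  0.1158059 ,  0.06174719,
       -0.04500444]), 'tau': array([-7.34501100e-05, -4.40985096e+01, -1.77149910e+01,  6.34705159e-02,
        5.33892796e-02, -3.67372684e-05]), 'position': array([0.26507937, 0.56522702, 0.19593203]), 'tcp_rot': array([[-9.05266483e-01,  4.24842695e-01, -1.13136685e-03],
       [ 4.24844070e-01,  9.05265088e-01, -1.62351072e-03],
       [ 3.34450239e-04, -1.95036434e-03, -9.99998042e-01]]), 'force': array([-0.04572832, -0.86257066,  1.16648775]), 'moment': array([ 0.00282145, -0.04053754,  0.00112977]), 'grasp_force': 0.0, 'opening': 1.0010032161930162}
```

View pics/s0.png

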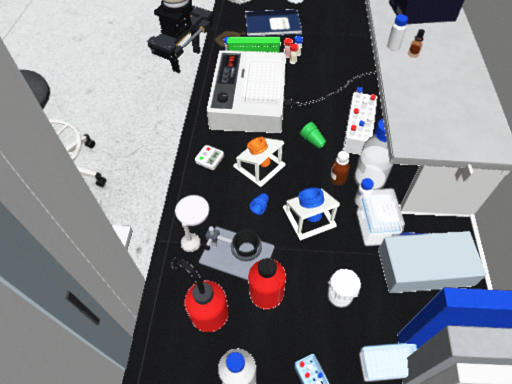

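View pics/t0.png

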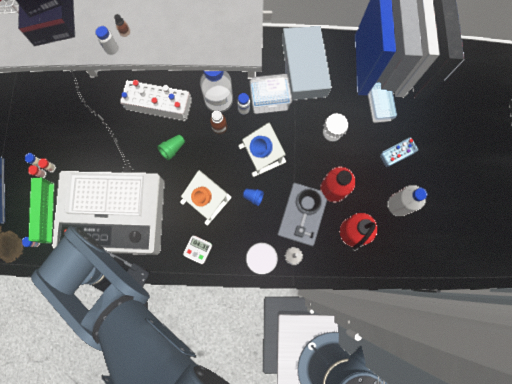

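The candidates for blue are the collar in the holder at scene (312,197) / top (261,146) and the small loose decoy at scene (259,204) / top (254,197). For orange they are the sleeve in the holder at scene (260,148) / top (201,196) and the green decoy at scene (313,134) / top (172,147). I choose the two sleeves in the holders. The black sleeve is at scene (245,245) / top (309,201).

```bash
cat > h.py <<'E'
import cv2,numpy as np
from rig import bot
def ray(n,px,m=None):
    m=m or bot.camera_model(n);K=np.array(m["intrinsics"]);R=np.array(m["R"]);C=-R.T@np.array(m["t"])
    d=np.array([(px[0]-K[0,2])/K[0,0],(px[1]-K[1,2])/K[1,1]]);u=d.copy()
    for _ in range(20):u=d/(1+m["k1"]*(u@u))
    v=R.T@np.array([u[0],u[1],1]);return C,v/np.linalg.norm(v)
def plane(n,px,z,m=None):
    C,v=ray(n,px,m);return C+v*(z-C[2])/v[2]
def tri(*rays):
    A=np.zeros((3,3));b=np.zeros(3)
    for C,v in rays:
        P=np.eye(3)-np.outer(v,v);A+=P;b+=P@C
    X=np.linalg.solve(A,b);return X,[1e3*np.linalg.norm((np.eye(3)-np.outer(v,v))@(X-C)) for C,v in rays]
def proj(n,X,m=None):
    m=m or bot.camera_model(n);K=np.array(m["intrinsics"]);c=np.array(m["R"])@X+m["t"];u=c[:2]/c[2];u=u*(1+m["k1"]*(u@u))
    return K[:2,:2]@u+K[:2,2]
E
python3 - <<'E'
from h import *
s=cv2.imread("pics/s0.png");t=cv2.imread("pics/t0.png")
A=cv2.resize(s[120:280,185:345],None,fx=2.5,fy=2.5,interpolation=cv2.INTER_CUBIC)
B=cv2.resize(t[110:270,170:330],None,fx=2.5,fy=2.5,interpolation=cv2.INTER_CUBIC)
cv2.imwrite("pics/c0.png",np.hstack([A,B]))
print("blue",plane("top",(261,146),.1),plane("scene",(312,190),.1))
print("or",plane("top",(201,196),.1),plane("scene",(258,143),.1))
print("stand",plane("top",(309,201),.09),plane("scene",(245,245),.09))
for n,im in(("top",t),("scene",s)):
    h=cv2.cvtColor(im,cv2.COLOR_BGR2HSV)
    for c,(lo,hi) in {"blue":((100,120,60),(125,255,255)),"or":((5,150,120),(18,255,255)),"purple":((130,60,40),(165,255,255))}.items():
        N,_,st,ce=cv2.connectedComponentsWithStats(cv2.inRange(h,lo,hi))
        print(n,c,[(st[i].tolist(),ce[i].round(1).tolist()) for i in range(1,N) if st[i,4]>60])
E
```

```text
blue [0.61909275 0.22422707 0.1       ] [0.62372986 0.23836302 0.1       ]
or [0.47075282 0.38618588 0.1       ] [0.47621925 0.38539157 0.1       ]
stand [0.46721687 0.08655284 0.09      ] [0.46860233 0.07824894 0.09      ]
top blue [([355, 0, 41, 95, 2725], [374.3, 43.0]), ([96, 26, 12, 13, 116], [101.7, 31.9]), ([204, 71, 19, 9, 122], [214.2, 74.4]), ([238, 93, 11, 11, 93], [243.0, 97.8]), ([250, 136, 22, 21, 374], [260.5, 146.2]), ([25, 153, 10, 10, 77], [29.4, 157.6]), ([243, 189, 21, 17, 250], [253.5, 195.5]), ([413, 188, 14, 13, 134], [419.6, 194.1]), ([22, 237, 10, 10, 71], [26.1, 242.0])]
top or [([192, 187, 19, 19, 277], [200.8, 196.0])]
top purple []
scene blue [([246, 14, 56, 18, 583], [269.5, 22.2]), ([395, 14, 14, 12, 134], [401.4, 19.4]), ([294, 35, 10, 9, 63], [298.2, 39.0]), ([375, 118, 11, 24, 182], [380.3, 130.4]), ([361, 178, 13, 12, 115], [366.8, 183.6]), ([298, 187, 26, 21, 441], [310.8, 196.9]), ([249, 192, 20, 23, 321], [259.0, 203.7]), ([307, 213, 16, 10, 93], [315.0, 217.8]), ([398, 287, 114, 61, 3961], [459.1, 312.7]), ([226, 352, 19, 21, 306], [235.0, 361.8])]
scene or [([247, 137, 21, 17, 258], [257.1, 145.0])]
scene purple []
```

View pics/c0.png

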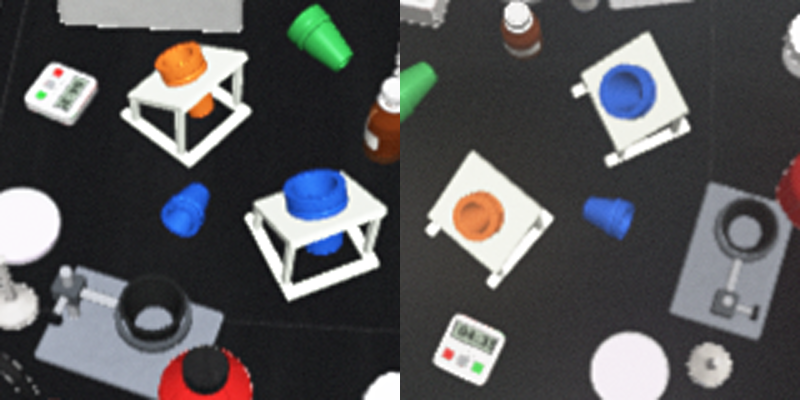

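The crop confirms both choices: the large blue collar sits in the right-hand holder at crop (315,193) and the orange one in the left-hand holder at (180,62). The small blue at (187,210) and the green at (320,35) are loose decoys. Next I move over the work for closer wrist views.

Call:
{"api": "apply_moves", "payload": {
  "steps": [
    [[-30, -15, -9, 0, 0, 0, 1], [-30, -15, -9, 0, 0, 0, 1], [-30, -15, -9, 0, 0, 0, 1], [-30, -15, -9, 0, 0, 0, 1], [-30, -15, -9, 0, 0, 0, 1], [-30, -15, -9, 0, 0, 0, 1], [-30, -15, -9, 0, 0, 0, 1], [-30, -15, -9, 0, 0, 0, 1]]
  ]
}}

```text
time_s: 1.1
position: [0.4724, 0.3028, 0.2862]
tcp_rot: [[-0.905, 0.425, -0.002], [0.425, 0.905, 0.0], [0.002, -0.001, -1.0]]
force: [0.4, 0.4, 0.1]
opening: 0.997
grasp_force: 0.0
```

```bash
python3 - <<'E'
from h import *
import json
m=bot.camera_model("wrist");w=bot.capture("wrist");cv2.imwrite("pics/w1.png",w)
np.save("w1.npy",m,allow_pickle=True)
cv2.imwrite("pics/w1v.png",cv2.resize(w,None,fx=1.5,fy=1.5))
print(bot.read_state()["position"],bot.read_state()["time_s"])
E
```

```text
[0.47207162 0.30312695 0.28612814] 1.15
```

View pics/w1v.png

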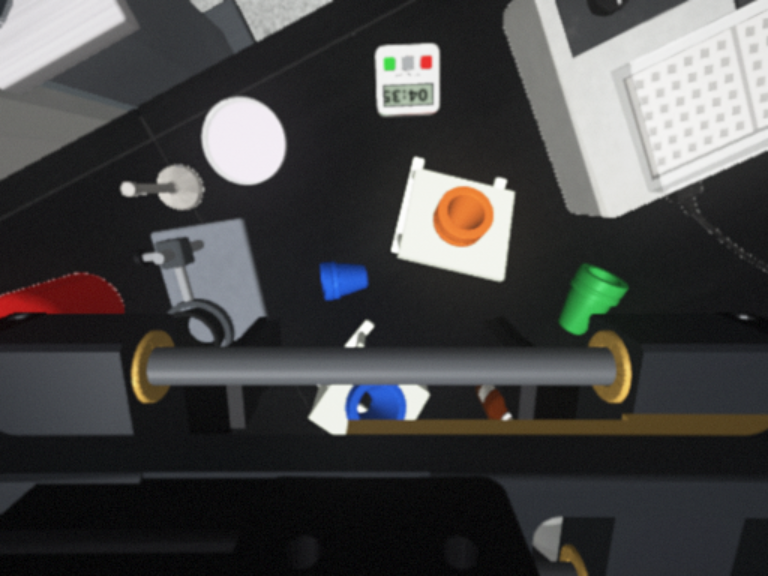

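The view shows the orange collar centred at (464,214), with plate corners at about (418,168), (514,190), (503,280) and (398,257). Blue, at (376,402), and the stand mouth, at (207,325), are partly hidden by the gripper, so I shift for a second view.

Call:
{"api": "apply_moves", "payload": {
  "steps": [
    [[-16, -9, 0, 0, 0, 0, 1], [-16, -9, 0, 0, 0, 0, 1], [-16, -9, 0, 0, 0, 0, 1], [-16, -9, 0, 0, 0, 0, 1], [-16, -9, 0, 0, 0, 0, 1]]
  ]
}}

```text
time_s: 1.78
position: [0.5787, 0.1544, 0.2861]
tcp_rot: [[-0.906, 0.424, -0.002], [0.424, 0.906, 0.001], [0.002, -0.0, -1.0]]
force: [-0.7, 0.8, 0.3]
opening: 0.996
grasp_force: 0.0
```

```bash
python3 - <<'E'
from h import *
m=bot.camera_model("wrist");w=bot.capture("wrist");cv2.imwrite("pics/w2.png",w)
np.save("w2.npy",m,allow_pickle=True)
cv2.imwrite("pics/w2v.png",cv2.resize(w[:290],None,fx=1.5,fy=1.5))
print(bot.read_state()["position"],bot.read_state()["time_s"])
E
```

```text
[0.57853314 0.15488155 0.28636338] 1.825
```

View pics/w2v.png

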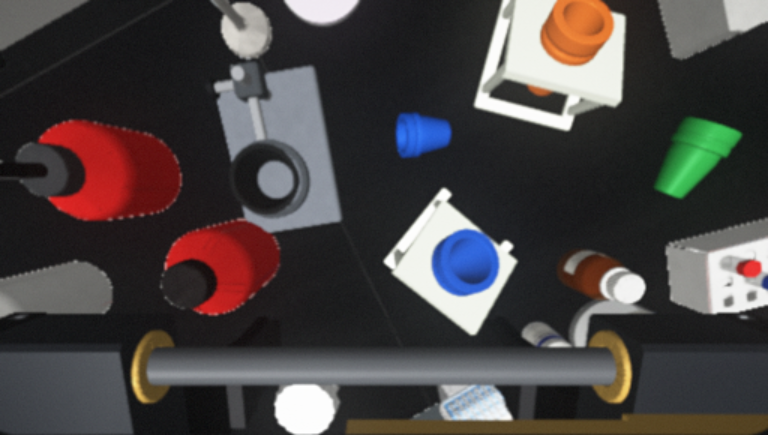

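The second view shows the blue collar at (466,262) with plate corners (450,203), (518,262), (474,334) and (398,268). The stand mouth ring is at (270,178), with a red bottle at (222,267) next to it.

```bash
python3 - <<'E'
from h import *
ax=lambda c,s:None
def sub(im,pts):
    g=cv2.cvtColor(im,cv2.COLOR_BGR2GRAY);p=np.array(pts,np.float32).reshape(-1,1,2)
    return cv2.cornerSubPix(g,p,(3,3),(-1,-1),(3,40,.01)).reshape(-1,2)
def run(name,view,file,pts,coll):
    m=np.load(file+".npy",allow_pickle=True).item();im=cv2.imread("pics/"+file+".png");q=sub(im,pts);print(name,q.round(1).tolist())
    for k in range(4):
        # corners order k,k+1 low, others high
        h=[.051 if (i-k)%4<2 else .099 for i in range(4)]
        P=np.array([plane(view,q[i],h[i],m) for i in range(4)])
        mod=np.array([[-.0416,-.052],[-.0416,.052],[.0416,.052],[.0416,-.052]])
        best=None
        for rev in (0,1):
            M=mod.copy()
            if rev:M[:,1]*=-1
            M=np.array([M[(i-k)%4] for i in range(4)])
            c=P[:,:2].mean(0);H=M.T@(P[:,:2]-c)
            a=np.arctan2(H[0,1]-H[1,0],H[0,0]+H[1,1]);R=np.array([[np.cos(a),-np.sin(a)],[np.sin(a),np.cos(a)]])
            e=np.linalg.norm(P[:,:2]-c-M@R.T,axis=1)
            if best is None or e.max()<best[0].max():best=(e,c,a)
        e,c,a=best;r=np.array([np.cos(a),np.sin(a)])
        col=np.r_[c-.5*.024*r,.075+.024*.866]
        print(k,"res mm",(e*1e3).round(1),"O",c.round(4),"yaw",np.degrees(a).round(1),"collar top px",proj(view,col,m).round(1))
    hs=cv2.cvtColor(im,cv2.COLOR_BGR2HSV);lo,hi=coll
    N,_,st,ce=cv2.connectedComponentsWithStats(cv2.inRange(hs,lo,hi))
    print([(st[i].tolist(),ce[i].round(1).tolist()) for i in range(1,N) if st[i,4]>150])
B=((100,120,50),(125,255,255));Or=((5,150,100),(18,255,255))
run("blue","wrist","w2",[(300,135),(345.3,174.7),(316,222.7),(265,178.7)],B)
run("orange","wrist","w1",[(280,111),(342.7,126.7),(335.3,187.3),(265.3,171.3)],Or)
def crop(f,x,y,r):
    im=cv2.imread("pics/"+f+".png")[y-r:y+r,x-r:x+r];im=(255*(im/255.)**.5).astype(np.uint8)
    return cv2.resize(im,(380,380),interpolation=cv2.INTER_CUBIC)
cv2.imwrite("pics/c1.png",np.hstack([crop("w2",180,119,38),crop("s0",245,245,22)]))
E
```

```text
blue [[297.29998779296875, 133.6999969482422], [344.6000061035156, 173.60000610351562], [315.3999938964844, 223.3000030517578], [265.0, 178.6999969482422]]
0 res mm [1.7 2.1 1.6 2. ] O [0.6268 0.221 ] yaw -65.1 collar top px [315.  173.5]
1 res mm [18.7 13.2 24.1 24.3] O [0.631  0.2202] yaw -150.9 collar top px [316.3 187.2]
2 res mm [ 7.8 16.1 18.4  7. ] O [0.6297 0.2168] yaw 122.1 collar top px [302.7 189.4]
3 res mm [ 5.2 14.3 10.6 12.4] O [0.6254 0.2177] yaw 30.4 collar top px [300.3 175.3]
[([263, 74, 39, 32, 955], [280.1, 89.2]), ([288, 153, 44, 44, 1516], [309.9, 174.9])]
orange [[281.5, 111.9000015258789], [342.70001220703125, 127.5], [335.20001220703125, 186.6999969482422], [264.1000061035156, 169.1999969482422]]
0 res mm [4.  2.5 0.2 2.7] O [0.4797 0.3854] yaw -39.9 collar top px [311.7 141. ]
1 res mm [14.5 11.  22.7 22.7] O [0.4838 0.3863] yaw -127.3 collar top px [319.  153.5]
2 res mm [ 8.  13.6 15.4  2.9] O [0.484  0.3825] yaw 145.4 collar top px [306.5 161.3]
3 res mm [ 5.  11.7 14.3 11.4] O [0.4799 0.3816] yaw 53.9 collar top px [298.4 149.1]
[([290, 125, 38, 39, 1162], [308.3, 143.9])]
```

View pics/c1.png

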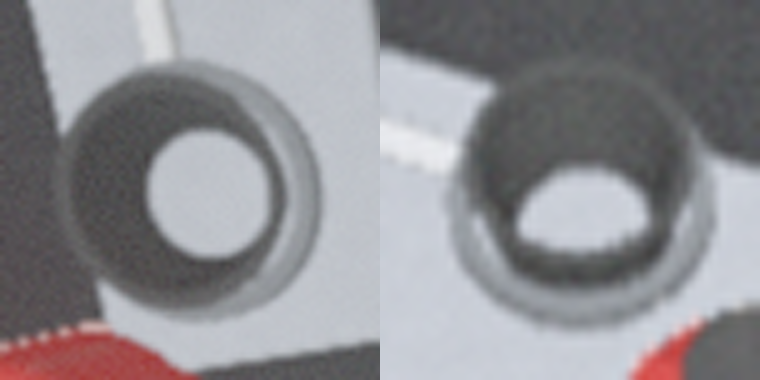

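The left crop (w2) shows the rim's outer ellipse spanning about x 58–285, y 62–310. The right crop (scene) shows it at about x 470–700, y 58–285. I cross-check these across views, along with the neighbouring bottles.

```bash
python3 - <<'E'
from h import *
m1=np.load("w1.npy",allow_pickle=True).item();m2=np.load("w2.npy",allow_pickle=True).item()
w=ray("wrist",(176.4,118),m2);s=ray("scene",(246.7,242.8));t=ray("top",(310,199))
for n,l in(("ws",(w,s)),("wt",(w,t)),("st",(s,t)),("all",(w,s,t))):print("mouth",n,[np.round(x,3) for x in tri(*l)])
print("redcap1",tri(ray("wrist",(125,190),m2),ray("scene",(266,266))))
print("redcap2",tri(ray("wrist",(40,112),m2),ray("scene",(205,288))))
print("knob",tri(ray("wrist",(147,3),m2),ray("scene",(191,244)),))
print("petri",plane("wrist",(163,93),.01,m1))
print("browncap",tri(ray("wrist",(418,191),m2),ray("scene",(343,157))))
# collar bbox check
def bbox(n,O,yaw,r,m=None):
    c,s_=np.cos(np.radians(yaw)),np.sin(np.radians(yaw));a=np.array([-.5*c,-.5*s_,.866]);e1=np.array([-s_,c,0]);e2=np.cross(a,e1);H=np.r_[O,.075]
    P=np.array([proj(n,H+a*z+r*(np.cos(q)*e1+np.sin(q)*e2),m) for z in(0,.024) for q in np.linspace(0,6.28,60)])
    lo,hi=P.min(0),P.max(0);return np.r_[lo,hi-lo].round(1)
for n,m,ob in(("wrist",m2,(288,153,44,44)),("top",None,(250,136,22,21)),("scene",None,(298,187,26,21))):print("blue",n,bbox(n,(.6268,.221),-65.1,.032,m),ob)
im=cv2.imread("pics/w2.png");h=cv2.cvtColor(im,cv2.COLOR_BGR2HSV)
N,_,st,ce=cv2.connectedComponentsWithStats(cv2.inRange(h,(5,150,80),(18,255,255)));print([st[i].tolist() for i in range(1,N) if st[i,4]>100])
for n,m,ob in(("wrist",m1,(290,125,38,39)),("wrist",m2,(0,)),("top",None,(192,187,19,19)),("scene",None,(247,137,21,17))):print("or",n,bbox(n,(.4797,.3854),-39.9,.027,m),ob)
E
```

```text
mouth ws [array([0.47 , 0.086, 0.087]), array([2.03, 2.03])]
mouth wt [array([0.47 , 0.087, 0.1  ]), array([2.282, 2.282])]
mouth st [array([0.472, 0.084, 0.091]), array([0.329, 0.329])]
mouth all [array([0.471, 0.085, 0.09 ]), array([3.421, 1.266, 2.275])]
redcap1 (array([0.52369412, 0.00127669, 0.15113039]), [np.float64(1.4210568927101515), np.float64(1.4210568927101919)])
redcap2 (array([ 0.39789338, -0.04937179,  0.13432447]), [np.float64(0.461168591727329), np.float64(0.46116859172728647)])
knob (array([0.31542145, 0.10881511, 0.03073833]), [np.float64(13.670504581921577), np.float64(13.67050458192167)])
petri [0.30737184 0.21473089 0.01      ]
browncap (array([0.7090975 , 0.35801106, 0.09432715]), [np.float64(1.613562565566753), np.float64(1.6135625655667911)])
blue wrist [287.6 152.2  46.3  45.5] (288, 153, 44, 44)
blue top [248.3 134.2  23.8  22.9] (250, 136, 22, 21)
blue scene [298.5 187.   26.4  20.7] (298, 187, 26, 21)
[[361, 0, 48, 43, 1611], [384, 172, 27, 26, 348]]
or wrist [288.6 123.6  41.6  41.4] (290, 125, 38, 39)
or wrist [359.7  -5.   50.5  50. ] (0,)
or top [190.  185.1  21.2  20.7] (192, 187, 19, 19)
or scene [247.1 136.4  21.3  18.2] (247, 137, 21, 17)
```

The holders check out to 1–2 mm against all three views. Next I look at the mouth from straight above to get its xy without depending on its height.

Call:
{"api": "apply_moves", "payload": {
  "steps": [
    [[0, -10.8, 6.5, 0, 0, 0, 1], [0, -10.8, 6.5, 0, 0, 0, 1], [0, -10.8, 6.5, 0, 0, 0, 1], [0, -10.8, 6.5, 0, 0, 0, 1]]
  ]
}}

```text
time_s: 2.33
position: [0.5343, 0.0568, 0.2225]
tcp_rot: [[-0.906, 0.424, 0.001], [0.424, 0.906, 0.001], [-0.001, 0.001, -1.0]]
force: [-0.5, 0.2, 1.8]
opening: 0.998
grasp_force: 0.0
```

```bash
python3 - <<'E'
from h import *
m=bot.camera_model("wrist");w=bot.capture("wrist");cv2.imwrite("pics/w3.png",w);np.save("w3.npy",m,allow_pickle=True)
s=bot.read_state();print(s["position"],s["time_s"])
c=proj("wrist",np.array([.471,.085,.09]),m);print(c)
x,y=c.round().astype(int);r=50;x0,y0=max(x-r,0),max(y-r,0);print(x0,y0)
im=w[y0:y0+2*r,x0:x0+2*r];im=(255*(im/255.)**.45).astype(np.uint8)
cv2.imwrite("pics/w3v.png",cv2.resize(im,None,fx=6,fy=6,interpolation=cv2.INTER_CUBIC))
E
```

```text
[0.53509438 0.05693975 0.22289921] 2.375
[252.5977669 118.9727178]
203 69
```

View pics/w3v.png

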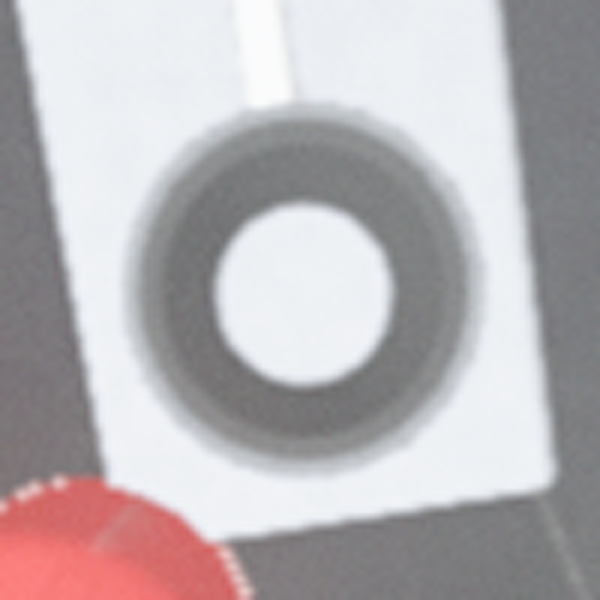

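The mouth, seen from straight above, is centred at about (304,290) in the crop, with concentric rings. I measure the radial profile to get its height.

```bash
python3 - <<'E'
from h import *
m=np.load("w3.npy",allow_pickle=True).item();w=cv2.imread("pics/w3.png");g=cv2.cvtColor(w,cv2.COLOR_BGR2GRAY).astype(float)
R=np.array(m["R"]);C=-R.T@np.array(m["t"]);print("C",C.round(4))
b=(g>110).astype(np.uint8);N,L,st,ce=cv2.connectedComponentsWithStats(b);k=L[118,253];print("hole",st[k],ce[k])
h=ce[k]
# rectify onto plane z=.09, 0.5 mm/px
c0=np.array([.4705,.0855])
for z in(.075,.09,.105):
    n=np.arange(-45,45.1,.5);U=np.array([[proj("wrist",np.array([c0[0]+a/1e3,c0[1]+bb/1e3,z]),m) for a in n] for bb in n]).astype(np.float32)
    I=cv2.remap(w,U[...,0],U[...,1],cv2.INTER_LINEAR);G=cv2.cvtColor(I,cv2.COLOR_BGR2GRAY)
    ds=[]
    for th in(60,90,130):
        M=(G<th).astype(np.uint8);k2,L2,s2,e2=cv2.connectedComponentsWithStats(M);
        ds.append([(s2[i][:5].tolist(),((e2[i]-90)/2).round(1).tolist()) for i in range(1,k2) if s2[i,4]>1500])
    a,bq=np.meshgrid(n,n);hc=c0
    hp=plane("wrist",h,z,m);
    rr=np.hypot(a-(hp[0]-c0[0])*1e3,bq-(hp[1]-c0[1])*1e3);print(z,"hole at",hp.round(4));print([int(G[(rr>=q)&(rr<q+1)].mean()) for q in range(10,45)])
E
```

```text
C [0.4726 0.0854 0.4114]
hole [239 103  30  30 707] [253.15700141 117.50353607]
0.075 hole at [0.4696 0.0863 0.075 ]
[224, 224, 224, 224, 224, 218, 191, 138, 82, 54, 49, 49, 50, 50, 49, 49, 50, 52, 58, 65, 68, 71, 82, 106, 131, 151, 177, 205, 220, 224, 224, 224, 224, 224, 222]
0.09 hole at [0.4698 0.0863 0.09  ]
[224, 224, 224, 224, 221, 201, 151, 91, 56, 49, 49, 50, 50, 49, 49, 50, 53, 60, 66, 69, 74, 92, 120, 143, 166, 196, 217, 224, 224, 224, 224, 224, 222, 217, 204]
0.105 hole at [0.4699 0.0862 0.105 ]
[224, 224, 224, 223, 210, 166, 102, 59, 49, 49, 50, 49, 49, 49, 50, 54, 62, 68, 70, 81, 106, 133, 155, 185, 212, 223, 224, 224, 224, 224, 222, 216, 203, 186, 172]
```

```bash
cat >> h.py <<'E'
from scipy.spatial.transform import Rotation as Ro
def to(Rt,p,verbose=1):
    s=bot.read_state();R=np.array(s["tcp_rot"]);d=R.T@(np.array(p)-s["position"])*100
    rv=Ro.from_matrix(R.T@Rt).as_rotvec(degrees=True);print("t",s["time_s"],"move",d.round(2),rv.round(2));return d,rv
def holder(O,yaw):
    c,q=np.cos(np.radians(yaw)),np.sin(np.radians(yaw));a=np.array([-.5*c,-.5*q,np.sqrt(.75)]);y=np.array([-q,c,0]);z=-a
    return np.r_[O,.075],a,np.c_[np.cross(y,z),y,z]
def upright(ang): # tool down with y at ang deg
    y=np.array([np.cos(np.radians(ang)),np.sin(np.radians(ang)),0]);z=np.array([0,0,-1.]);return np.c_[np.cross(y,z),y,z]
E
python3 -c "
from h import *
H,a,R=holder((.6268,.221),-65.1);to(R,H+.09*a);print(R.round(3))"
```

```text
t 2.375 move [ 2.09 21.63  7.02] [ 10.61 -28.66  39.11]
[[-0.365  0.907  0.211]
 [ 0.786  0.421 -0.454]
 [-0.5    0.    -0.866]]
```

Call:
{"api": "apply_moves", "payload": {
  "steps": [
    [[2.1, 21.6, 0, 10.6, -28.7, 39.1, 1], [2.1, 21.6, 0, 10.6, -28.7, 39.1, 1], [2.1, 21.6, 4, 10.6, -28.7, 39.1, 1], [2.1, 21.6, 7, 10.6, -28.7, 39.1, 1], [2.1, 21.6, 7, 10.6, -28.7, 39.1, 1], [2.1, 21.6, 7, 10.6, -28.7, 39.1, 1], [2.1, 21.6, 7, 10.6, -28.7, 39.1, 1]]
  ]
}}

```text
time_s: 3.25
position: [0.6061, 0.2641, 0.1508]
tcp_rot: [[-0.37, 0.905, 0.21], [0.784, 0.426, -0.453], [-0.499, -0.003, -0.867]]
force: [-0.0, -0.0, 0.3]
opening: 1.002
grasp_force: 0.0
```

```bash
python3 -c "
from h import *
H,a,R=holder((.6268,.221),-65.1);to(R,H+.0125*a);s=bot.read_state();print(s['joint_positions'].round(1))
m=bot.camera_model('wrist');w=bot.capture('wrist');cv2.imwrite('pics/w4.png',w)
h=cv2.cvtColor(w,cv2.COLOR_BGR2HSV)
N,_,st,ce=cv2.connectedComponentsWithStats(cv2.inRange(h,(100,120,50),(125,255,255)));print([(st[i].tolist()) for i in range(1,N) if st[i,4]>300])
e1=R[:,1];e2=R[:,0]
P=np.array([proj('wrist',H+a*z+.032*(np.cos(q)*e1+np.sin(q)*e2),m) for z in(0,.024) for q in np.linspace(0,6.28,60)]);print(P.min(0),P.max(0)-P.min(0))"
```

```text
t 3.25 move [-0.36  0.06  7.7 ] [-0.01 -0.07  0.33]
[ 28.2  40.   78.4 -32.7  67.3  17.4]
[[111, 65, 61, 64, 2463], [222, 161, 63, 64, 2804], [383, 184, 36, 28, 783], [354, 345, 20, 29, 454]]
[222.72993366 158.55542871] [64.6578839  65.80520001]
```

Call:
{"api": "apply_moves", "payload": {
  "steps": [
    [[-0.4, 0, 3, 0, 0, 0.3, 1], [-0.4, 0, 6, 0, 0, 0.3, 1], [-0.4, 0, 7.3, 0, 0, 0.3, 1], [-0.4, 0, 7.7, 0, 0, 0.3, 1], [-0.4, 0, 7.7, 0, 0, 0.3, 1]]
  ]
}}

```text
time_s: 3.92
position: [0.6249, 0.2218, 0.0882]
tcp_rot: [[-0.359, 0.91, 0.209], [0.788, 0.415, -0.454], [-0.5, 0.002, -0.866]]
force: [-0.3, -0.1, -0.3]
opening: 1.001
grasp_force: 0.0
```

```bash
python3 -c "
from h import *
H,a,R=holder((.6268,.221),-65.1);to(R,H+.0125*a);s=bot.read_state();print(s['force'],s['moment'])"
```

```text
t 3.925 move [ 0.53  0.13 -0.03] [-0.08 -0.02 -0.38]
[-0.27322459 -0.1346507  -0.34600695] [0.24161943 0.16718986 0.03118628]
```

Call:
{"api": "apply_moves", "payload": {
  "steps": [
    [[0.4, 0, 0, 0, 0, -0.3, 1], [0.4, 0, 0, 0, 0, -0.3, 1], [0.4, 0, 0, 0, 0, -0.3, -1], [0.4, 0, 0, 0, 0, -0.3, -1], [0.4, 0, 0, 0, 0, -0.3, -1], [0.4, 0, 0, 0, 0, -0.3, -1], [0.4, 0, 0, 0, 0, -0.3, -1], [0.4, 0, 0, 0, 0, -0.3, -1]]
  ]
}}

```text
time_s: 4.92
position: [0.6228, 0.2248, 0.0852]
tcp_rot: [[-0.364, 0.908, 0.208], [0.786, 0.419, -0.455], [-0.5, -0.002, -0.866]]
force: [0.3, -0.0, 0.3]
opening: 0.402
grasp_force: 0.0
```

```bash
python3 -c "
from h import *
H,a,R=holder((.6268,.221),-65.1);to(R,H+.0125*a);s=bot.read_state();print(s['force'],s['moment'],s['opening']*87,s['grasp_force'])"
```

```text
t 4.925 move [ 0.07  0.2  -0.12] [-0.17 -0.01 -0.03]
[ 0.34740433 -0.00982866  0.25462656] [0.20700106 0.11476973 0.04655168] 35.01658543616308 0.0
```

```bash
python3 -c "
from h import *
w=bot.capture('wrist');s=bot.capture('scene');s=cv2.resize(s[130:250,250:370],(384,384),interpolation=cv2.INTER_CUBIC);cv2.imwrite('pics/w5.png',np.hstack([cv2.resize(w[90:282,150:342],(384,384)),s]))
print(bot.read_state()['opening'],bot.read_state()['grasp_force'])"
```

```text
0.3083287773034198 0.0
```

View pics/w5.png

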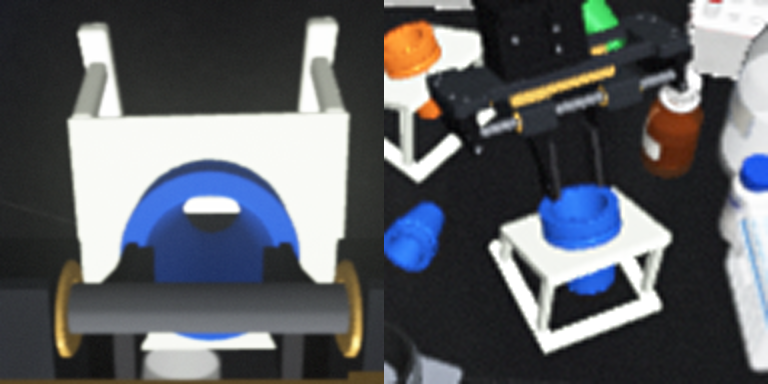

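The wrist view shows the collar with the jaws partly shut and not gripping it. The scene view shows the finger ends at the collar's far rim, crop (555,195) and (605,188). I check where the fingertips should project.

```bash
python3 -c "
from h import *
s=bot.read_state();R=s['tcp_rot'];p=s['position'];o=s['opening']*.087/2;print(o,s['position'])
f=lambda q:((q-[250,130])*3.2+[384,0]).round(0)
for n in ('tip',.011),('pad',-.008),('back',-.04):
  for y in(-o,o): print(n[0],f(proj('scene',p+R[:,2]*n[1]+R[:,1]*y)))
H,a,_=holder((.6268,.221),-65.1)
for k in(0,.024): print('collar',k,f(proj('scene',H+a*k)))
"
```

```text
0.01341230181269876 [0.62286196 0.22476622 0.08517243]
tip [566. 234.]
tip [596. 224.]
pad [563. 213.]
pad [594. 203.]
back [557. 177.]
back [589. 167.]
collar 0 [583. 228.]
collar 0.024 [579. 202.]
```

```bash
python3 -c "
from h import *
s=bot.capture('scene');cv2.imwrite('pics/s6.png',s);h=cv2.cvtColor(s,cv2.COLOR_BGR2HSV)
for y in range(172,208): print(y,''.join('#' if h[y,x,2]<60 else 'b' if h[y,x,1]>120 and h[y,x,2]>150 else 'd' if h[y,x,1]>120 else '.' if h[y,x,2]>180 else '-' for x in range(290,335)))
st=bot.read_state();print(st['opening'],st['grasp_force'],st['time_s'],st['force'],st['moment'])
"
```

```text
172 #########################################--dd
173 ########################################-----
174 #########################################----
175 #########################################---.
176 #############-###########################--..
177 #########################################--..
178 #############-############-###############--.
179 ##########################################d-.
180 ##########################################ddd
181 #############-############################ddd
182 ##########################################ddd
183 ###########################################dd
184 ##############-##############################
185 #############################################
186 #############################################
187 ###################ddddddd#-#################
188 ################dddbbbbbbbddddd--############
189 ###############-bbbbbbbbbbbbbbb..-###########
190 ###############-bbbbbbbbbbbbbbbb..-##########
191 ##########ddd##-bbbbbbbbbbbbbbbbb..--########
192 #########dbbbddbbbbbbbbbbbbbbdbbb...--#######
193 ########dbbbbbbbbbbbbbbbbbbbbdbbb.....-######
194 ########dbbbbbbbbbbbbbbbbbbbbbbbb......-#####
195 ########bbbbbbbbbbbbbbbbbbbbbbbbb.......--###
196 #######-bbbbbbbbbbbbbbbbbbbbbbbbbb.......--##
197 ####---..bbbbbbbbbbbbbbbbbbbbbbbbb.........-#
198 #---.....bbbbbbbbbbbbbbbbbbbbbbbbb..........-
199 -........-bbbbbbbbbbbbbbbbbbbbbbbb...........
200 .........-dbbbbbbbbbbbbbbbbbbbbbbb...........
201 .........-dbbbbbbbbbbbbbbbbbbbbbbb...........
202 .........-dbbbbbbbbbbbbbbbbbbbbbb............
203 ..........ddbbbbbbbbbbbbbbbbbbbbb............
204 ..........bbbbbbbbbbbbbbbbbbbbb..............
205 ...........bbbbbbbbbbbbbbbbbbb...............
206 -............bbbbbbbbbbbbbb..................
207 --..............bbbbbbb......................
0.2631780195544338 0.0 5.075 [ 0.09317495 -0.14212519 -0.38247133] [0.25711817 0.15340062 0.06378696]
```

Call:
{"api": "apply_moves", "payload": {
  "steps": [
    [[0, 0, 0, 0, 0, 0, 0.3], [0, 0, 0, 0, 0, 0, 0.3], [0, 0, 0, 0, 0, 0, 0.3], [0, 0, 0, 0, 0, 0, 0.3], [0, 0, 0, 0, 0, 0, 0.3]]
  ]
}}

```text
time_s: 5.7
position: [0.6228, 0.2248, 0.0851]
tcp_rot: [[-0.364, 0.908, 0.208], [0.786, 0.419, -0.455], [-0.5, -0.002, -0.866]]
force: [-0.3, -0.2, -0.6]
opening: 0.637
grasp_force: 0.0
```

```bash
python3 -c "
from h import *
w=bot.capture('wrist');cv2.imwrite('pics/w7.png',w);w=(255*(w[60:330,90:420]/255.)**.5).astype(np.uint8)
m=bot.camera_model('wrist');s=bot.read_state();R=s['tcp_rot'];p=s['position'];o=s['opening']*.087/2
print(s['opening'],s['grasp_force'],s['force'],s['moment'])
w=cv2.resize(w,None,fx=2,fy=2)
for k in(.011,-.008,-.03):
  for y in(-o,o):print(k,((proj('wrist',p+R[:,2]*k+R[:,1]*y,m)-[90,60])*2).round())
sc=cv2.imread('pics/s6.png')
cv2.imwrite('pics/w7v.png',w)"
```

```text
0.6393584260961364 0.0 [1.01904765 0.10458143 0.47783276] [ 0.22592974  0.14522468 -0.03134664]
0.011 [258. 296.]
0.011 [400. 296.]
-0.008 [252. 313.]
-0.008 [406. 313.]
-0.03 [242. 337.]
-0.03 [416. 337.]
```

View pics/w7v.png

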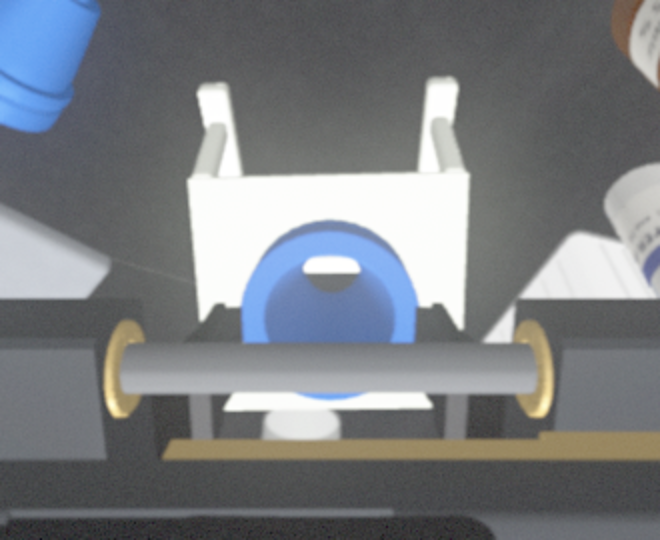

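The fingers pass clear above the collar: nothing dark is in the bore in either view, and the wrist view shows the fingertips at about (232,305) and (428,305). They seem to end well short of where the TCP data puts them, so I measure the real tip position before going deeper.

```bash
python3 -c "
from h import *
w=cv2.imread('pics/w7.png');h=cv2.cvtColor(w,cv2.COLOR_BGR2HSV)
for y in range(202,234): print(y,''.join('#' if h[y,x,2]<45 else '+' if h[y,x,2]<90 and h[y,x,1]<120 else 'b' if h[y,x,1]>120 else '.' for x in range(175,335)))
m=bot.camera_model('wrist');s=bot.read_state();R=s['tcp_rot'];p=s['position'];print('C in tool',(R.T@(-np.array(m['R']).T@m['t']-p)).round(4), 'optical axis in tool',(R.T@m['R'][2]).round(3))
"
```

```text
202 +++++++++++++..........................bbbbbbbbbbbbbbbbbbbbbbbbbbbbbbbb++++++++++++++++++++bbbbbbbbbbbbbbbbbbbbbbbbbbbbbb...........................++++++++++++
203 ++#++++++++++.........................bbbbbbbbbbbbbbbbbbbbbbbbbbbbbbbbbb++++++++++++++++++bbbbbbbbbbbbbbbbbbbbbbbbbbbbbbb...........................++++++++++++
204 +++++++++++++.........................bbbbbbbbbbbbbbbbbbbbbbbbbbbbbbbbbbb.++++++++++++++bbbbbbbbbbbbbbbbbbbbbbbbbbbbbbbbbb..........................++++++++++++
205 +++++++++++++.........................bbbbbbbbbbbbbbbbbbbbbbbbbbbbbbbbbbbbb++++++++++++bbbbbbbbbbbbbbbbbbbbbbbbbbbbbbbbbbb..........................++++++++++++
206 #+##+++++++++........................bbbbbbbbbbbbbbbbbbbbbbbbbbbbbbbbbbbbbbbbbb++++bbbbbbbbbbbbbbbbbbbbbbbbbbbbbbbbbbbbbbbb.........................++++++++++++
207 +++++++++++++........................bbbbbbbbbbbbbbbbbbbbbbbbbbbbbbbbbbbbbbbbbbbbbbbbbbbbbbbbbbbbbbbbbbbbbbbbbbbbbbbbbbbbbb.........................++++++++++++
208 #++++++++#+++........................bbbbbbbbbbbbbbbbbbbbbbbbbbbbbbbbbbbbbbbbbbbbbbbbbbbbbbbbbbbbbbbbbbbbb
[... 3559 characters left out ...]
+bbbbbbbbbbbbbbbbbbbbbbbbbbbbbbbbbbbbbbbbbbbbbbbbbbbbbbbbbbbbbbbbbbbbbbbbbbbbbbbbbbbbbbb++##+++########################++....
231 #+++++###+###+++#++++++++++++++++++++.bbbbbbbbbbbb++++++++++++++++++++++++++++++++++++++++++++++++++++++++++++bbbbbbbbbbbb++++++++++++++++++++++#++++++++++++...
232 ++++++++++++++++++++++++++++++++++++++++++++++++++++++++++++++++++++++++++++++++++++++++++++++++++++++++++++++++++++++++++++++++++++++++++++++++++++++++++++++++
233 ++++++++++++++++++++++++++++++++++++++++++++++++++++++++++++++++++++++++++++++++++++++++++++++++++++++++++++++++++++++++++++++++++++++++++++++++++++++++++++++++
C in tool [ 0.067  -0.0005 -0.1891] optical axis in tool [-0.247 -0.     0.969]
```

```bash
python3 -c "
from h import *
w4=cv2.imread('pics/w4.png');w5=cv2.imread('pics/w5.png')[:,:384];w5=cv2.resize(w5,(192,192),interpolation=cv2.INTER_AREA)
F=np.zeros_like(w4);F[90:282,150:342]=w5
for n,w in(('w4',w4),('w5',F),('w7',cv2.imread('pics/w7.png'))):
  h=cv2.cvtColor(w,cv2.COLOR_BGR2HSV);print(n)
  for y in range(200,232,2): print(y,''.join('#' if h[y,x,2]<45 else '+' if h[y,x,2]<90 and h[y,x,1]<120 else 'b' if h[y,x,1]>120 else '.' for x in range(150,342)))
" | grep -v zzz | sed -n 1,34p
```

```text
w4
200 .+#####################################################..................bbbbbbbbbbbbbbbbbbbbbbbbbbbbbbbbbbbbbbbbbbbbbbbbbbbbbbbbbbbbb...................+###########+########+.................
202 #######################################################..................bbbbbbbbbbbbbbbbbbbbbbbbbbbbbbbbbbbbbbbbbbbbbbbbbbbbbbbbbbbbb...................+##################++..................
204 #######################################################...................bbbbbbbbbbbbbbbbbbbbbbbbbbbbbbbbbbbbbbbbbbbbbbbbbbbbbbbbbbb....................+##+##############++...................
206 #######################################################+...................bbbbbbbbbbbbbbbbbbbbbbbbbbbbbbbbbbbbbbbbbbbbbbbbbbbbbbbbb.....................+##+++########+#++.....................
208 #######################################################+....................bbbbbbbbbbbbbbbbbbbbbbbbbbbbbbbbbbbbbbbbbbbbbbbbbbbbbbb......................+##+###########++......................
210 +######################################################+.....................bbbbbbbbbbbbbbbbbbbbbbbbbbbbbbb
[... 4509 characters left out ...]
bbbbbbbbbbbbbbbbbbbbbbbbbbbbbbbbbbbbbbbbbbbbbbbbb+#################+..................bbbbbbb+++#############
226 ##############################+bbbbbbbbb................+###################+bbbbbbbbbbbbbbbbbbbbbbbbbbbbbbbbbbbbbbbbbbbbbbbbbbbbbb++##################+.................bbbbbbbb.+#############
228 #############################+bbbbbbbbbb..............+#####################+bbbbbbbbbbbbbbbbbbbbbbbbbbbbbbbbbbbbbbbbbbbbbbbbbbbbbb+#####################++..............bbbbbbbbb++############
230 #############################+bbbbbbbbbb............+#######################++bbbbbbbbbbbbbbbbbbbbbbbbbbbbbbbbbbbbbbbbbbbbbbbbbbbbb+#######################+............bbbbbbbbbbb+############
```

From the pad gap in three views, the fingertips sit 31 mm behind the reported TCP rather than 11 mm ahead of it. I use that measured offset: open, then advance about 42 mm more.

Call:
{"api": "apply_moves", "payload": {
  "steps": [
    [[0, 0, 0, 0, 0, 0, 1], [0, 0, 0, 0, 0, 0, 1], [0, 0, 0, 0, 0, 0, 1], [0, 0, 0, 0, 0, 0, 1], [0, 0, 1, 0, 0, 0, 1], [0, 0, 2, 0, 0, 0, 1], [0, 0, 3, 0, 0, 0, 1], [0, 0, 3.5, 0, 0, 0, 1], [0, 0, 3.8, 0, 0, 0, 1], [0, 0, 3.8, 0, 0, 0, 1]]
  ]
}}

```text
time_s: 7.0
position: [0.6299, 0.208, 0.0534]
tcp_rot: [[-0.364, 0.908, 0.208], [0.786, 0.419, -0.455], [-0.5, -0.003, -0.866]]
force: [-5.5, 2.5, 7.7]
opening: 1.002
grasp_force: 4.1
```

```bash
python3 -c "
from h import *
m=bot.camera_model('wrist');w=bot.capture('wrist');cv2.imwrite('pics/w8.png',w);s=bot.read_state();R=s['tcp_rot'];p=s['position']
print(s['opening'],s['force'],s['moment'],s['time_s']);h=cv2.cvtColor(w,cv2.COLOR_BGR2HSV)
for y in range(140,234,4): print(y,''.join('#' if h[y,x,2]<45 else '+' if h[y,x,2]<90 and h[y,x,1]<120 else 'b' if h[y,x,1]>120 else '.' for x in range(160,350,2)))
H,a,_=holder((.6268,.221),-65.1)
print('H in tool',(R.T@(H-p)).round(4))
for z in(0,.024): print([proj('wrist',H+a*z+.032*(np.cos(q)*R[:,1]+np.sin(q)*R[:,0]),m).round(1).tolist() for q in(0,np.pi/2,np.pi)])
"
```

```text
0.9963040236970873 [-4.89960797  2.550552    7.38980324] [ 0.12764206  0.42256514 -0.20763157] 7.05
140 ########+.............#####+##+##########################################+.............+#######
144 ########..............+#######+#+########################################+..............+######
148 #######+...............++++++##+###++#+########################+####+####+...............++####
152 ######+................++++++++++++++++++++++++++++++++++..................................####
156 #####......................................................................................####
160 #####......................................................................................####
164 #####......................................................................................####
168 #####......................................................................................+###
172 #####+....................................................................................+####
176 ######....................................................................................+####

[... 833 characters left out ...]
bbbbbbbbbbbbb++#+####+##+#bbbbbbbbbbbbbbbbb..............#++######
216 #############...........bbbbbbbbbbbbbbbbbbbb#######+#+bbbbbbbbbbbbbbbbbbb.........#############
220 #############..........bbbbbbbbbbbbbbbbbbbbbbbbbbbbbbbbbbbbbbbbbbbbbbbbbbb........#############
224 #############.........bbbbbbbbbbbbbbbbbbbbbbbbbbbbbbbbbbbbbbbbbbbbbbbbbbbb.......+#############
228 #############+.......bbbbbbbbbbbbbbbbbbbbbbbbbbbbbbbbbbbbbbbbbbbbbbbbbbbbbb......+#############
232 ##+#+++#+++++++++++++++++++++++++++++++++++++++++++++++++++++++++++++++++++++++++++++++++++++++
H in tool [ 0.0006  0.0026 -0.0252]
[[307.3, 224.9], [258.7, 177.1], [209.8, 224.9]]
[[315.4, 240.9], [259.4, 186.3], [202.9, 240.9]]
```

Light contact with the plate (about 9 N) confirms that the fingertips have reached it. I back off 2 mm and close.

Call:
{"api": "apply_moves", "payload": {
  "steps": [
    [[0, 0.1, -0.25, 0, 0, 0, 1], [0, 0.1, -0.25, 0, 0, 0, -1], [0, 0.1, -0.25, 0, 0, 0, -1], [0, 0.1, -0.25, 0, 0, 0, -1], [0, 0.1, -0.25, 0, 0, 0, -1], [0, 0.1, -0.25, 0, 0, 0, -1], [0, 0.1, -0.25, 0, 0, 0, -1], [0, 0.1, -0.25, 0, 0, 0, -1]]
  ]
}}

```text
time_s: 8.05
position: [0.631, 0.209, 0.0543]
tcp_rot: [[-0.364, 0.908, 0.208], [0.786, 0.419, -0.455], [-0.5, -0.002, -0.866]]
force: [-1.3, -0.1, -1.4]
opening: 0.716
grasp_force: 29.8
```

Gripped: 30 N at 62 mm. I draw it out along the hole axis.

Call:
{"api": "apply_moves", "payload": {
  "steps": [
    [[0, 0, -1, 0, 0, 0, -1], [0, 0, -2.5, 0, 0, 0, -1], [0, 0, -4.5, 0, 0, 0, -1], [0, 0, -6.5, 0, 0, 0, -1], [0, 0, -8.5, 0, 0, 0, -1], [0, 0, -11, 0, 0, 0, -1], [0, 0, -11, 0, 0, 0, -1], [0, 0, -11, 0, 0, 0, -1]]
  ]
}}

```text
time_s: 9.05
position: [0.6078, 0.2589, 0.1494]
tcp_rot: [[-0.365, 0.908, 0.207], [0.786, 0.419, -0.455], [-0.5, -0.003, -0.866]]
force: [-1.1, 0.3, -1.5]
opening: 0.719
grasp_force: 29.8
```

```bash
python3 -c "
from h import *
s=bot.read_state();print(s['opening'],s['grasp_force'],s['force'],s['joint_positions'].round(1))
# reported tcp: where is sleeve? origin expected at tcp-frame k: collar bottom
to(upright(25),[.470,.086,.25])
H,a,R=holder((.6268,.221),-65.1);to(R,H+.09*a)
"
```

```text
0.7188438740517351 29.842168420511808 [-1.08467962  0.32514549 -1.45071009] [ 27.8  40.1  78.5 -32.8  67.1  17.5]
t 9.05 move [-13.59 -19.79  -3.7 ] [-0.22 29.99 -0.15]
t 9.05 move [ 0.05  0.12 -0.43] [-0.2  -0.01 -0.  ]
```

Call:
{"api": "apply_moves", "payload": {
  "steps": [
    [[-1, -2, -2, 0, 5, 0, -1], [-4, -6, -1.5, 0, 14, 0, -1], [-7, -12, -0.5, 0, 22, 0, -1], [-10, -17, 0.5, -0.2, 30, -0.1, -1], [-11.1, -19.8, 0.6, -0.2, 30, -0.1, -1], [-11.1, -19.8, 0.6, -0.2, 30, -0.1, -1], [-11.1, -19.8, 0.6, -0.2, 30, -0.1, -1], [-11.1, -19.8, 0.6, -0.2, 30, -0.1, -1]]
  ]
}}

```text
time_s: 10.05
position: [0.4708, 0.087, 0.2]
tcp_rot: [[-0.423, 0.906, 0.0], [0.906, 0.423, 0.0], [0.0, 0.0, -1.0]]
force: [0.2, -0.2, -0.6]
opening: 0.721
grasp_force: 29.8
```

```bash
cat >> h.py <<'E'
def blobs(n,lo,hi,amin,im=None):
    im=bot.capture(n) if im is None else im
    h=cv2.cvtColor(im,cv2.COLOR_BGR2HSV);N,L,st,ce=cv2.connectedComponentsWithStats(cv2.inRange(h,lo,hi));return im,[(st[i].tolist(),ce[i].round(1).tolist()) for i in range(1,N) if st[i,4]>amin],L
BLUE=((100,120,50),(125,255,255));ORANGE=((5,150,100),(18,255,255))
def circ(n,c,a,r,m=None):
    a=a/np.linalg.norm(a);e1=np.cross(a,[1,0,0]);e1/=np.linalg.norm(e1);e2=np.cross(a,e1)
    return np.array([proj(n,c+r*(np.cos(q)*e1+np.sin(q)*e2),m) for q in np.linspace(0,2*np.pi,72)])
E
python3 -c "
from h import *
s=bot.read_state();R=s['tcp_rot'];p=s['position'];print(p.round(4),s['force'].round(2),s['moment'].round(2),R[:,2].round(4))
u=-R[:,2];o=p-.0238*u
for n in('scene','top'):
  im,b,_=blobs(n,*BLUE,40);cv2.imwrite('pics/%s9.png'%n,im)
  P=np.vstack([circ(n,o+u*z,u,r) for z,r in((0,.0194),(.038,.027),(.048,.032),(.072,.032))])
  print(n,'pred',P.min(0).round(1),P.max(0).round(1));print([(x[0][0],x[0][1],x[0][0]+x[0][2],x[0][1]+x[0][3],x[0][4]) for x in b if abs(x[1][0]-P.mean(0)[0])<25 and abs(x[1][1]-P.mean(0)[1])<25])
to(upright(25),[.470,.086,.13])
"
```

```text
[0.4708 0.087  0.2   ] [ 0.18 -0.25 -0.58] [-0.04  0.05 -0.01] [ 3.e-04  5.e-04 -1.e+00]
scene pred [227.8 192.4] [259.5 231.1]
[(228, 194, 254, 204, 96), (230, 199, 269, 232, 762)]
top pred [303.1 175.8] [330.4 203.3]
[(304, 184, 309, 200, 59)]
t 10.15 move [-0.08 -0.1   7.  ] [ 0.02 -0.02  0.06]
```

```bash
python3 -c "
from h import *
s=bot.read_state();R=s['tcp_rot'];p=s['position'];u=-R[:,2];o=p-.0238*u
im=cv2.imread('pics/scene9.png');h=cv2.cvtColor(im,cv2.COLOR_BGR2HSV);M=cv2.inRange(h,*BLUE)
P=np.zeros(M.shape,np.uint8);cv2.fillConvexPoly(P,cv2.convexHull(np.vstack([circ('scene',o+u*z,u,r) for z,r in((0,.0194),(.038,.027))]).astype(np.float32)).round().astype(int),255)
for y in range(212,235):
  f=lambda Z:(lambda x:(x.min(),x.max()) if len(x) else None)(np.flatnonzero(Z[y,215:275])+215)
  print(y,f(M),f(P))
"
```

```text
212 (np.int64(230), np.int64(264)) (np.int64(232), np.int64(257))
213 (np.int64(230), np.int64(263)) (np.int64(231), np.int64(257))
214 (np.int64(230), np.int64(262)) (np.int64(231), np.int64(257))
215 (np.int64(230), np.int64(259)) (np.int64(231), np.int64(257))
216 (np.int64(230), np.int64(258)) (np.int64(231), np.int64(257))
217 (np.int64(231), np.int64(258)) (np.int64(231), np.int64(257))
218 (np.int64(230), np.int64(257)) (np.int64(232), np.int64(257))
219 (np.int64(231), np.int64(256)) (np.int64(232), np.int64(256))
220 (np.int64(232), np.int64(255)) (np.int64(233), np.int64(256))
221 (np.int64(232), np.int64(255)) (np.int64(233), np.int64(255))
222 (np.int64(234), np.int64(254)) (np.int64(234), np.int64(255))
223 (np.int64(235), np.int64(254)) (np.int64(234), np.int64(254))
224 (np.int64(235), np.int64(254)) (np.int64(235), np.int64(254))
225 (np.int64(236), np.int64(253)) (np.int64(236), np.int64(253))
226 (np.int64(237), np.int64(253)) (np.int64(236), np.int64(253))
227 (np.int64(237), np.int64(252)) (np.int64(237), np.int64(253))
228 (np.int64(238), np.int64(252)) (np.int64(238), np.int64(252))
229 (np.int64(239), np.int64(251)) (np.int64(238), np.int64(251))
230 (np.int64(241), np.int64(249)) (np.int64(240), np.int64(250))
231 (np.int64(243), np.int64(246)) (np.int64(242), np.int64(248))
232 None None
233 None None
234 None None
```

The grasped sleeve matches its predicted outline to within a pixel. I lower it into the mouth.

Call:
{"api": "apply_moves", "payload": {
  "steps": [
    [[-0.1, -0.1, 3, 0, 0, 0, -1], [-0.1, -0.1, 7, 0, 0, 0, -1], [-0.1, -0.1, 9, 0, 0, 0, -1], [-0.1, -0.1, 10, 0, 0, 0, -1], [-0.1, -0.1, 10.5, 0, 0, 0, -1], [-0.1, -0.1, 10.8, 0, 0, 0, -1], [-0.1, -0.1, 11, 0, 0, 0, -1], [-0.1, -0.1, 11.2, 0, 0, 0, -1], [-0.1, -0.1, 11.2, 0, 0, 0, -1]]
  ]
}}

```text
time_s: 11.28
position: [0.4699, 0.0848, 0.0886]
tcp_rot: [[-0.422, 0.907, 0.001], [0.907, 0.422, 0.001], [0.0, 0.001, -1.0]]
force: [0.4, 0.3, -0.3]
opening: 0.724
grasp_force: 29.8
```

```bash
python3 -c "
from h import *
s=bot.read_state();print(s['position'].round(4),s['force'].round(2),s['moment'].round(3))"
```

```text
[0.4699 0.0848 0.0886] [ 0.36  0.29 -0.28] [ 0.006 -0.027 -0.04 ]
```

Call:
{"api": "apply_moves", "payload": {
  "steps": [
    [[0.05, 0, 0.2, 0, 0, 0, -1], [0.05, 0, 0.4, 0, 0, 0, -1], [0.05, 0, 0.6, 0, 0, 0, -1], [0.05, 0, 0.6, 0, 0, 0, -1]]
  ]
}}

```text
time_s: 11.78
position: [0.4699, 0.0856, 0.0825]
tcp_rot: [[-0.421, 0.907, 0.001], [0.907, 0.421, 0.001], [0.0, 0.001, -1.0]]
force: [0.2, 2.3, -0.1]
opening: 0.72
grasp_force: 29.8
```

Call:
{"api": "apply_moves", "payload": {
  "steps": [
    [[0, 0, 0.1, 0, 0, 0, -1], [0, 0, 0.2, 0, 0, 0, -1], [0, 0, 0.3, 0, 0, 0, -1], [0, 0, 0.3, 0, 0, 0, -1]]
  ]
}}

```text
time_s: 12.28
position: [0.4699, 0.0856, 0.0796]
tcp_rot: [[-0.421, 0.907, 0.001], [0.907, 0.421, 0.001], [0.0, 0.002, -1.0]]
force: [1.1, 4.6, 4.2]
opening: 0.719
grasp_force: 29.8
```

Contact with some sideways force towards +y, so the sleeve is about 1 mm off centre. I shift that way.

Call:
{"api": "apply_moves", "payload": {
  "steps": [
    [[0.05, 0.03, -0.1, 0, 0, 0, -1], [0.1, 0.06, -0.1, 0, 0, 0, -1], [0.1, 0.06, -0.1, 0, 0, 0, -1]]
  ]
}}

```text
time_s: 12.65
position: [0.4698, 0.086, 0.0804]
tcp_rot: [[-0.422, 0.907, 0.001], [0.907, 0.422, -0.0], [-0.001, 0.0, -1.0]]
force: [-0.7, 0.6, 3.7]
opening: 0.72
grasp_force: 29.8
```

```bash
python3 -c "
from h import *
s=bot.read_state();print(s['position'].round(4),s['force'].round(2),s['moment'].round(3))"
```

```text
[0.4698 0.086  0.0804] [-0.74  0.64  3.65] [ 0.056 -0.05  -0.011]
```

Lateral force is near zero with about 4.5 N axial, so it is seated. I ease off about 1.5 mm of arm deflection, then let go gently.

Call:
{"api": "apply_moves", "payload": {
  "steps": [
    [[0, 0, -0.1, 0, 0, 0, -1], [0, 0, -0.15, 0, 0, 0, -1], [0, 0, -0.15, 0, 0, 0, -1]]
  ]
}}

```text
time_s: 13.02
position: [0.4698, 0.0861, 0.0818]
tcp_rot: [[-0.422, 0.907, 0.001], [0.907, 0.422, -0.0], [-0.0, 0.0, -1.0]]
force: [1.6, -0.9, 0.5]
opening: 0.722
grasp_force: 29.8
```

Call:
{"api": "apply_moves", "payload": {
  "steps": [
    [[0, 0, 0, 0, 0, 0, 0.5], [0, 0, 0, 0, 0, 0, 0.6], [0, 0, 0, 0, 0, 0, 0.8], [0, 0, 0, 0, 0, 0, 1], [0, 0, 0, 0, 0, 0, 1], [0, 0, 0, 0, 0, 0, 1]]
  ]
}}

```text
time_s: 13.78
position: [0.4696, 0.0864, 0.0819]
tcp_rot: [[-0.422, 0.907, 0.0], [0.907, 0.422, 0.0], [0.0, 0.001, -1.0]]
force: [0.4, 0.0, 0.5]
opening: 0.993
grasp_force: 0.0
```

```bash
python3 -c "
from h import *
s=bot.read_state();print(s['position'].round(4),s['force'].round(2),s['moment'].round(3),s['opening'])
m=bot.camera_model('wrist');w=bot.capture('wrist');cv2.imwrite('pics/w10.png',w)
print(blobs('wrist',*BLUE,100,w)[1])
for z in(.10,.105,.11,.115): print(z,[proj('wrist',np.array([.4698,.086,z+.034])+np.array(d)*.032,m).round(1) for d in((1,0,0),(-1,0,0),(0,1,0),)],)
"
```

```text
[0.4696 0.0864 0.0819] [0.43 0.04 0.5 ] [-0.038  0.11  -0.01 ] 0.992933902660256
[([317, 3, 76, 79, 3718], [354.3, 41.9]), ([200, 180, 111, 52, 3913], [254.8, 209.6]), ([202, 256, 107, 29, 2230], [253.7, 267.5])]
0.1 [array([305.4, 267.6]), array([201.7, 223.4]), array([280. , 196.1])]
0.105 [array([307.1, 272.4]), array([199.9, 226.9]), array([281. , 198.7])]
0.11 [array([308.9, 277.5]), array([198. , 230.7]), array([282. , 201.6])]
0.115 [array([310.9, 283.1]), array([195.9, 234.8]), array([283. , 204.7])]
```

Call:
{"api": "apply_moves", "payload": {
  "steps": [
    [[0, 0, -2, 0, 0, 0, 1], [0, 0, -5, 0, 0, 0, 1], [0, 0, -9, 0, 0, 0, 1], [-6.7, 0, -15, 0, 0, 0, 1], [-6.7, 0, -15, 0, 0, 0, 1], [-6.7, 0, -15, 0, 0, 0, 1], [-6.7, 0, -15, 0, 0, 0, 1]]
  ]
}}

```text
time_s: 14.7
position: [0.4962, 0.0264, 0.2307]
tcp_rot: [[-0.422, 0.907, -0.003], [0.907, 0.422, 0.002], [0.002, -0.002, -1.0]]
force: [0.1, 0.1, -0.4]
opening: 1.001
grasp_force: 0.0
```

```bash
python3 -c "
from h import *
m=bot.camera_model('wrist');w=bot.capture('wrist');cv2.imwrite('pics/w11.png',w);s=bot.read_state();print(s['position'].round(4),s['time_s'])
im,b,L=blobs('wrist',*BLUE,300,w);print(b)
for x in b:
  if x[0][2]<40:continue
  k=L==L[int(x[1][1]),int(x[1][0])]
k=max(b,key=lambda x:x[0][4]);M=np.zeros(w.shape[:2],np.uint8)
h=cv2.cvtColor(w,cv2.COLOR_BGR2HSV);B=cv2.inRange(h,*BLUE)
cs,_=cv2.findContours(B,cv2.RETR_EXTERNAL,cv2.CHAIN_APPROX_NONE);c=max(cs,key=cv2.contourArea);e=cv2.fitEllipse(c);print('ell',e)
cam=-np.array(m['R']).T@m['t']
for z in(.12,.125,.13,.135,.14):
  P=circ('wrist',np.array([.4696,.0864,z]),np.array([0,0,1.]),.032,m);print(z,cv2.fitEllipse(P.astype(np.float32)),plane('wrist',e[0],z,m).round(4))
sc=bot.capture('scene');cv2.imwrite('pics/s11.png',sc)
v=cv2.resize(w[60:200,180:330],(560,522),interpolation=cv2.INTER_CUBIC)
"
```

```text
[0.496  0.0266 0.2304] 14.75
[([296, 0, 48, 47, 1523], [318.3, 20.7]), ([226, 91, 60, 63, 2629], [255.6, 121.9])]
ell ((255.5927276611328, 121.99755096435547), (59.552005767822266, 61.695343017578125), 179.55023193359375)
0.12 ((255.5308380126953, 121.76209259033203), (58.71445083618164, 60.555484771728516), 1.4624414443969727) [0.4694 0.087  0.12  ]
0.125 ((255.55149841308594, 121.7580337524414), (59.70965576171875, 61.581382751464844), 1.4807742834091187) [0.4694 0.087  0.125 ]
0.13 ((255.5728759765625, 121.75332641601562), (60.739192962646484, 62.64268112182617), 1.4998342990875244) [0.4693 0.087  0.13  ]
0.135 ((255.59500122070312, 121.74791717529297), (61.804874420166016, 63.74122619628906), 1.5194746255874634) [0.4693 0.087  0.135 ]
0.14 ((255.617919921875, 121.74173736572266), (62.90864181518555, 64.87903594970703), 1.5397709608078003) [0.4693 0.087  0.14  ]
```

```bash
python3 -c "
from h import *
im=cv2.imread('pics/s11.png');im0=cv2.imread('pics/s0.png')
for y in range(222,266): print(y,[tuple(int(v) for v in im[y,x]) for x in (240,246)],[tuple(int(v) for v in im0[y,x]) for x in (246,)])
c=np.array([.4694,.087])
near=lambda z,r:proj('scene',np.r_[c+r*np.array([-.02,-1]),z]).round(1)
for z in(.085,.09,.095,.1,.105,.125,.13): print(z,near(z,.032),near(z,.027))
"
```

```text
222 [(110, 57, 37), (137, 107, 95)] [(30, 28, 28)]
223 [(188, 93, 52), (170, 162, 157)] [(32, 32, 30)]
224 [(188, 125, 102), (196, 189, 184)] [(33, 32, 31)]
225 [(169, 158, 155), (179, 172, 169)] [(32, 30, 29)]
226 [(199, 193, 188), (135, 109, 100)] [(28, 28, 28)]
227 [(178, 173, 169), (181, 87, 47)] [(33, 30, 28)]
228 [(135, 110, 102), (223, 96, 36)] [(33, 32, 31)]
229 [(169, 81, 46), (226, 100, 40)] [(39, 35, 34)]
230 [(210, 90, 35), (224, 101, 41)] [(37, 38, 35)]
231 [(209, 90, 35), (225, 100, 41)] [(40, 40, 38)]
232 [(206, 89, 37), (223, 99, 41)] [(34, 35, 36)]
233 [(206, 90, 37), (222, 97, 38)] [(35, 34, 33)]
234 [(201, 84, 32), (223, 99, 42)] [(37, 38, 39)]
235 [(202, 89, 38), (221, 98, 38)] [(36, 37, 36)]
236 [(198, 84, 34), (220, 96, 36)] [(37, 37, 36)]
237 [(194, 84, 36), (221, 98, 40)] [(33, 34, 31)]
238 [(188, 79, 30), (220, 97, 39)] [(33, 34, 33)]
239 [(182, 75, 28), (216, 93, 36)] [(33, 34, 32)]
240 [(178, 74, 30), (214, 96, 40)] [(33, 33, 33)]
241 [(190, 80, 32), (206, 88, 36)] [(35, 35, 33)]
242 [(236, 108, 43), (215, 92, 37)] [(83, 75, 73)]
243 [(253, 137, 55), (243, 
[... 721 characters left out ...]
92, 88, 81)] [(94, 87, 82)]
258 [(101, 95, 90), (120, 110, 105)] [(108, 102, 96)]
259 [(89, 82, 78), (104, 99, 93)] [(91, 85, 80)]
260 [(138, 127, 122), (86, 82, 77)] [(85, 79, 74)]
261 [(192, 177, 168), (144, 132, 126)] [(140, 130, 122)]
262 [(194, 180, 173), (195, 182, 173)] [(183, 168, 161)]
263 [(195, 181, 173), (196, 182, 174)] [(181, 168, 160)]
264 [(196, 182, 175), (194, 179, 172)] [(178, 165, 156)]
265 [(196, 182, 174), (196, 180, 174)] [(177, 162, 155)]
0.085 [244.2 255. ] [244.5 253. ]
0.09 [244.1 254. ] [244.4 252.1]
0.095 [244.1 253.1] [244.3 251.1]
0.1 [244.  252.1] [244.2 250.1]
0.105 [243.9 251.1] [244.1 249.2]
0.125 [243.5 247.1] [243.8 245.1]
0.13 [243.4 246.1] [243.7 244.1]
```

The sleeve sits square: the collar's ellipse centre is within 0.3 px, its top is at about 0.127 m, and its lower edge is about 10 mm above the mouth, which is what a seated sleeve should show. On to the orange one.

```bash
python3 -c "
from h import *
H,a,R=holder((.4797,.3854),-39.9);to(R,H+.06*a);print((H+.06*a).round(3))"
```

```text
t 14.8 move [35.9  12.42 10.42] [ -6.67 -29.69 -24.51]
[0.457 0.405 0.127]
```

Call:
{"api": "apply_moves", "payload": {
  "steps": [
    [[8, 3, 0, -1, -5, -4, 1], [16, 6, 0, -3, -13, -11, 1], [24, 8.5, 0, -5, -22, -18, 1], [31, 11, 3, -6.7, -29.7, -24.5, 1], [35.9, 12.4, 7, -6.7, -29.7, -24.5, 1], [35.9, 12.4, 10.4, -6.7, -29.7, -24.5, 1], [35.9, 12.4, 10.4, -6.7, -29.7, -24.5, 1], [35.9, 12.4, 10.4, -6.7, -29.7, -24.5, 1], [35.9, 12.4, 10.4, -6.7, -29.7, -24.5, 1]]
  ]
}}

```text
time_s: 15.92
position: [0.4583, 0.4027, 0.1279]
tcp_rot: [[-0.663, 0.642, 0.386], [0.555, 0.767, -0.323], [-0.504, 0.0, -0.864]]
force: [-0.2, -0.1, 0.2]
opening: 0.996
grasp_force: 0.0
```

```bash
python3 -c "
from h import *
m=bot.camera_model('wrist');w=bot.capture('wrist');cv2.imwrite('pics/w12.png',w)
print(blobs('wrist',*ORANGE,200,w)[1])
H,a,R=holder((.4797,.3854),-39.9);to(R,H-.022*a)
P=np.vstack([circ('wrist',H+a*z,a,.027,m) for z in(0,.024)]);print(P.min(0),P.max(0),P.max(0)-P.min(0))"
```

```text
[([223, 164, 60, 61, 2679], [252.6, 195.2])]
t 15.975 move [0.37 0.01 8.19] [ 0.05  0.24 -0.11]
[223.7954654  161.50350729] [285.460766   225.10961976] [61.66530059 63.60611247]
```

Call:
{"api": "apply_moves", "payload": {
  "steps": [
    [[0, 0, 2, 0, 0, 0, 1], [0, 0, 4, 0, 0, 0, 1], [0, 0, 4, 0, 0, 0, 1], [0, 0, 4, 0, 0, 0, 1]]
  ]
}}

```text
time_s: 16.48
position: [0.4748, 0.3901, 0.0932]
tcp_rot: [[-0.661, 0.643, 0.386], [0.556, 0.766, -0.322], [-0.503, 0.002, -0.864]]
force: [-0.4, 0.6, 0.7]
opening: 0.999
grasp_force: 0.0
```

```bash
python3 -c "
from h import *
H,a,R=holder((.4797,.3854),-39.9);to(R,H-.022*a)"
```

```text
t 16.475 move [ 0.34 -0.05  4.12] [ 0.04  0.21 -0.14]
```

Call:
{"api": "apply_moves", "payload": {
  "steps": [
    [[0.3, -0.1, 0.5, 0, 0.2, 0, 1], [0.3, -0.1, 2, 0, 0.2, 0, 1], [0.3, -0.1, 3.2, 0, 0.2, 0, 1], [0.3, -0.1, 3.8, 0, 0.2, 0, 1], [0.3, -0.1, 4.0, 0, 0.2, 0, 1], [0.3, -0.1, 4.0, 0, 0.2, 0, 1]]
  ]
}}

```text
time_s: 17.23
position: [0.4874, 0.3786, 0.0573]
tcp_rot: [[-0.663, 0.642, 0.385], [0.557, 0.767, -0.32], [-0.5, 0.002, -0.866]]
force: [-0.2, -0.8, 0.7]
opening: 1.002
grasp_force: 0.0
```

Call:
{"api": "apply_moves", "payload": {
  "steps": [
    [[0, 0, 0, 0, 0, 0, 1], [0, 0, 0, 0, 0, 0, -1], [0, 0, 0, 0, 0, 0, -1], [0, 0, 0, 0, 0, 0, -1], [0, 0, 0, 0, 0, 0, -1], [0, 0, 0, 0, 0, 0, -1], [0, 0, 0, 0, 0, 0, -1], [0, 0, 0, 0, 0, 0, -1]]
  ]
}}

```text
time_s: 18.23
position: [0.4872, 0.3786, 0.0574]
tcp_rot: [[-0.663, 0.642, 0.385], [0.557, 0.767, -0.32], [-0.5, 0.002, -0.866]]
force: [-0.8, -0.4, 0.4]
opening: 0.609
grasp_force: 30.0
```

```bash
python3 -c "
from h import *
H,a,R=holder((.4797,.3854),-39.9);to(R,H-.022*a);s=bot.read_state();print('H in tool',(s['tcp_rot'].T@(H-s['position'])).round(4))"
```

```text
t 18.225 move [-0.    0.04  0.17] [ 0.07  0.01 -0.11]
H in tool [-0.      0.0004 -0.0203]
```

Call:
{"api": "apply_moves", "payload": {
  "steps": [
    [[0, 0, -1, 0, 0, 0, -1], [0, 0, -2.5, 0, 0, 0, -1], [0, 0, -4.5, 0, 0, 0, -1], [0, 0, -6.5, 0, 0, 0, -1], [0, 0, -9, 0, 0, 0, -1], [0, 0, -12, 0, 0, 0, -1], [0, 0, -14, 0, 0, 0, -1], [0, 0, -14, 0, 0, 0, -1], [0, 0, -14, 0, 0, 0, -1]]
  ]
}}

```text
time_s: 19.35
position: [0.433, 0.4231, 0.1786]
tcp_rot: [[-0.663, 0.642, 0.384], [0.557, 0.767, -0.32], [-0.5, 0.002, -0.866]]
force: [0.5, 0.8, -1.6]
opening: 0.612
grasp_force: 30.0
```

```bash
python3 -c "
from h import *
s=bot.read_state();print(s['position'],s['grasp_force'],s['force'].round(2))
to(upright(25),[.4695,.0866,.23])"
```

```text
[0.43301329 0.42314783 0.17856235] 29.985968470573425 [ 0.47  0.82 -1.58]
t 19.35 move [-23.72 -23.45   7.72] [ 6.65 29.5  24.46]
```

Call:
{"api": "apply_moves", "payload": {
  "steps": [
    [[-2, -2, 0, 0.5, 3, 2, -1], [-6, -6, 1.2, 1.7, 9, 7, -1], [-10, -10, 2.7, 3, 15, 12, -1], [-14, -14, 4.3, 4.2, 20, 16.5, -1], [-18, -18, 5.8, 5.5, 25, 21, -1], [-22, -21.5, 7.2, 6.7, 29.5, 24.5, -1], [-23.7, -23.4, 7.7, 6.7, 29.5, 24.5, -1], [-23.7, -23.4, 7.7, 6.7, 29.5, 24.5, -1], [-23.7, -23.4, 7.7, 6.7, 29.5, 24.5, -1], [-23.7, -23.4, 7.7, 6.7, 29.5, 24.5, -1]]
  ]
}}

```text
time_s: 20.6
position: [0.4693, 0.0885, 0.2295]
tcp_rot: [[-0.423, 0.906, -0.001], [0.906, 0.423, 0.0], [0.001, -0.001, -1.0]]
force: [0.1, 0.4, -1.0]
opening: 0.617
grasp_force: 30.0
```

```bash
python3 -c "
from h import *
s=bot.read_state();R=s['tcp_rot'];p=s['position'];u=-R[:,2];o=p-.0297*u;print(p.round(4),R[:,2].round(4),s['force'].round(2),s['moment'].round(2))
im=bot.capture('scene');cv2.imwrite('pics/s13.png',im);h=cv2.cvtColor(im,cv2.COLOR_BGR2HSV);M=cv2.inRange(h,*ORANGE);B=cv2.inRange(h,*BLUE)
P=np.zeros(M.shape,np.uint8);cv2.fillConvexPoly(P,cv2.convexHull(np.vstack([circ('scene',o+u*z,u,r) for z,r in((0,.015),(.04,.023),(.05,.023))]).astype(np.float32)).round().astype(int),255)
ys=np.flatnonzero(P.any(1))
f=lambda Z,y:(lambda x:(int(x.min()),int(x.max())) if len(x) else None)(np.flatnonzero(Z[y,215:275])+215)
for y in range(ys[0],ys[-1]+4,2): print(y,f(M,y),f(P,y))
print('blue',[(y,f(B,y)) for y in(238,240,242,244,246,248)]);Q=np.vstack([circ('scene',np.array([.4694,.087,z]),np.array([0,0,1.]),.032) for z in(.103,.127)]);print(Q.min(0),Q.max(0))
to(upright(25),[.4695,.0866,.18])
"
```

```text
[0.4693 0.0885 0.2295] [-1.4e-03  2.0e-04 -1.0e+00] [ 0.07  0.45 -1.04] [-0.02 -0.06 -0.02]
195 (238, 255) (240, 247)
197 (231, 256) (236, 250)
199 (231, 256) (234, 252)
201 (231, 255) (232, 254)
203 (230, 255) (232, 254)
205 (231, 255) (232, 254)
207 (232, 254) (232, 254)
209 (231, 253) (232, 254)
211 (232, 252) (233, 253)
213 (234, 252) (234, 253)
215 (236, 251) (235, 252)
217 (237, 250) (236, 252)
219 (238, 250) (237, 251)
221 (239, 246) (238, 249)
223 None (241, 247)
225 None None
blue [(238, (232, 259)), (240, (232, 259)), (242, (232, 258)), (244, (233, 258)), (246, (234, 256)), (248, (236, 254))]
[231.00735067 221.92379062] [259.27427997 251.56358904]
t 20.65 move [-0.19 -0.07  4.96] [-0.05 -0.03  0.06]
```

Call:
{"api": "apply_moves", "payload": {
  "steps": [
    [[-0.25, -0.1, 2.5, 0, 0, 0, -1], [-0.25, -0.1, 5, 0, 0, 0, -1], [-0.25, -0.1, 7.5, 0, 0, 0, -1], [-0.25, -0.1, 8.8, 0, 0, 0, -1], [-0.25, -0.1, 9.3, 0, 0, 0, -1], [-0.25, -0.1, 9.6, 0, 0, 0, -1], [-0.25, -0.1, 9.9, 0, 0, 0, -1], [-0.25, -0.1, 10, 0, 0, 0, -1], [-0.25, -0.1, 10, 0, 0, 0, -1]]
  ]
}}

```text
time_s: 21.78
position: [0.4703, 0.0847, 0.1302]
tcp_rot: [[-0.421, 0.907, 0.001], [0.907, 0.421, -0.0], [-0.0, 0.0, -1.0]]
force: [-0.1, 0.2, -0.7]
opening: 0.612
grasp_force: 30.0
```

Call:
{"api": "apply_moves", "payload": {
  "steps": [
    [[0, 0, 0.2, 0, 0, 0, -1], [0, 0, 0.4, 0, 0, 0, -1], [0, 0, 0.4, 0, 0, 0, -1]]
  ]
}}

```text
time_s: 22.15
position: [0.4699, 0.0847, 0.1258]
tcp_rot: [[-0.422, 0.907, -0.001], [0.907, 0.422, -0.0], [0.0, -0.0, -1.0]]
force: [1.3, 1.1, -0.8]
opening: 0.608
grasp_force: 30.0
```

Call:
{"api": "apply_moves", "payload": {
  "steps": [
    [[0.1, 0, 0.1, 0, 0, 0, -1], [0.1, 0, 0.3, 0, 0, 0, -1], [0.1, 0, 0.3, 0, 0, 0, -1]]
  ]
}}

```text
time_s: 22.52
position: [0.4696, 0.0857, 0.1228]
tcp_rot: [[-0.422, 0.907, -0.0], [0.907, 0.422, -0.0], [0.0, -0.0, -1.0]]
force: [0.6, -0.8, -1.5]
opening: 0.61
grasp_force: 30.0
```

Call:
{"api": "apply_moves", "payload": {
  "steps": [
    [[0, 0, 0.1, 0, 0, 0, -1], [0, 0, 0.2, 0, 0, 0, -1], [0, 0, 0.2, 0, 0, 0, -1]]
  ]
}}

```text
time_s: 22.9
position: [0.4698, 0.0856, 0.121]
tcp_rot: [[-0.422, 0.907, 0.0], [0.907, 0.422, -0.0], [-0.0, 0.0, -1.0]]
force: [0.8, 0.3, -0.2]
opening: 0.614
grasp_force: 30.0
```

Call:
{"api": "apply_moves", "payload": {
  "steps": [
    [[0, 0, 0.1, 0, 0, 0, -1], [0, 0, 0.2, 0, 0, 0, -1], [0, 0, 0.2, 0, 0, 0, -1]]
  ]
}}

```text
time_s: 23.28
position: [0.4699, 0.0857, 0.1191]
tcp_rot: [[-0.422, 0.907, 0.0], [0.907, 0.422, 0.0], [-0.0, 0.0, -1.0]]
force: [0.5, 0.4, 0.3]
opening: 0.613
grasp_force: 30.0
```

Call:
{"api": "apply_moves", "payload": {
  "steps": [
    [[0, 0, 0.1, 0, 0, 0, -1], [0, 0, 0.2, 0, 0, 0, -1], [0, 0, 0.2, 0, 0, 0, -1]]
  ]
}}

```text
time_s: 23.65
position: [0.4699, 0.0857, 0.1172]
tcp_rot: [[-0.422, 0.907, 0.0], [0.907, 0.422, -0.0], [-0.0, 0.0, -1.0]]
force: [-0.3, 1.3, 2.7]
opening: 0.614
grasp_force: 30.0
```

Contact at the expected height. I make a small centring shift and a check.

Call:
{"api": "apply_moves", "payload": {
  "steps": [
    [[0.05, 0.02, 0.05, 0, 0, 0, -1], [0.05, 0.02, 0.1, 0, 0, 0, -1], [0.05, 0.02, 0.1, 0, 0, 0, -1], [0.05, 0.02, 0.1, 0, 0, 0, -1]]
  ]
}}

```text
time_s: 24.15
position: [0.4698, 0.086, 0.1161]
tcp_rot: [[-0.422, 0.907, 0.0], [0.907, 0.422, -0.0], [-0.0, 0.0, -1.0]]
force: [0.1, -1.3, 5.2]
opening: 0.614
grasp_force: 30.0
```

```bash
python3 -c "
from h import *
s=bot.read_state();print(s['position'].round(4),s['force'].round(2),s['moment'].round(3))"
```

```text
[0.4698 0.086  0.1161] [ 0.12 -1.28  5.15] [-0.324  0.132  0.042]
```

Call:
{"api": "apply_moves", "payload": {
  "steps": [
    [[0, 0, -0.1, 0, 0, 0, -1], [0, 0, -0.2, 0, 0, 0, -1], [0, 0, -0.2, 0, 0, 0, -1]]
  ]
}}

```text
time_s: 24.52
position: [0.4697, 0.0861, 0.1179]
tcp_rot: [[-0.422, 0.907, 0.0], [0.907, 0.422, -0.0], [-0.0, -0.0, -1.0]]
force: [0.4, -1.3, 0.8]
opening: 0.61
grasp_force: 30.0
```

Call:
{"api": "apply_moves", "payload": {
  "steps": [
    [[0, 0, 0, 0, 0, 0, 0.3], [0, 0, 0, 0, 0, 0, 0.5], [0, 0, 0, 0, 0, 0, 0.8], [0, 0, 0, 0, 0, 0, 1], [0, 0, 0, 0, 0, 0, 1], [0, 0, 0, 0, 0, 0, 1]]
  ]
}}

```text
time_s: 25.28
position: [0.4696, 0.0862, 0.118]
tcp_rot: [[-0.422, 0.907, -0.0], [0.907, 0.422, 0.0], [0.0, -0.0, -1.0]]
force: [0.6, -0.2, 0.1]
opening: 0.989
grasp_force: 0.0
```

Call:
{"api": "apply_moves", "payload": {
  "steps": [
    [[0, 0, -2, 0, 0, 0, 1], [0, 0, -5, 0, 0, 0, 1], [0, 0, -9, 0, 0, 0, 1], [-6.7, 0, -14, 0, 0, 0, 1], [-6.7, 0, -14, 0, 0, 0, 1], [-6.7, 0, -14, 0, 0, 0, 1], [-6.7, 0, -14, 0, 0, 0, 1]]
  ]
}}

```text
time_s: 26.15
position: [0.496, 0.0264, 0.2564]
tcp_rot: [[-0.422, 0.907, -0.004], [0.907, 0.422, 0.001], [0.003, -0.003, -1.0]]
force: [-0.6, 0.4, 0.9]
opening: 1.0
grasp_force: 0.0
```

```bash
python3 -c "
from h import *
m=bot.camera_model('wrist');w=bot.capture('wrist');s=bot.capture('scene');cv2.imwrite('pics/s14.png',s);cv2.imwrite('pics/w14.png',w)
for nm,c in(('or',ORANGE),('bl',BLUE)):
  B=cv2.inRange(cv2.cvtColor(w,cv2.COLOR_BGR2HSV),*c);cs,_=cv2.findContours(B[60:180,200:310].copy(),cv2.RETR_EXTERNAL,cv2.CHAIN_APPROX_NONE);k=max(cs,key=cv2.contourArea)+[200,60];print(nm,cv2.fitEllipse(k),k.reshape(-1,2).min(0),k.reshape(-1,2).max(0))
for z,r in((.16,.027),(.165,.027),(.17,.027),(.127,.032)):print(z,cv2.fitEllipse(circ('wrist',np.array([.4696,.0866,z]),np.array([0,0,1.]),r,m).astype(np.float32)))
cv2.imwrite('pics/f.png',np.hstack([cv2.resize(w[70:180,195:315],(396,363),interpolation=cv2.INTER_CUBIC),cv2.resize(s[195:280,200:293],(397,363),interpolation=cv2.INTER_CUBIC)]))
print(bot.read_state()['position'],bot.read_state()['time_s'])"
```

```text
or ((255.79638671875, 122.3502426147461), (49.45354080200195, 51.32643508911133), 179.13870239257812) [231  97] [281 148]
bl ((260.4353942871094, 109.09680938720703), (28.30318832397461, 41.074859619140625), 111.76763153076172) [248  94] [279 107]
0.16 ((256.0709533691406, 121.9982681274414), (52.017189025878906, 53.641944885253906), 1.93247389793396)
0.165 ((256.09417724609375, 121.99819946289062), (52.94379425048828, 54.596981048583984), 1.9533175230026245)
0.17 ((256.1182556152344, 121.99769592285156), (53.904022216796875, 55.586673736572266), 1.9747390747070312)
0.127 ((255.9394073486328, 121.77812957763672), (55.273006439208984, 57.0084228515625), 1.8092273473739624)
[0.49613741 0.02653543 0.25641615] 26.25
```

View pics/f.png

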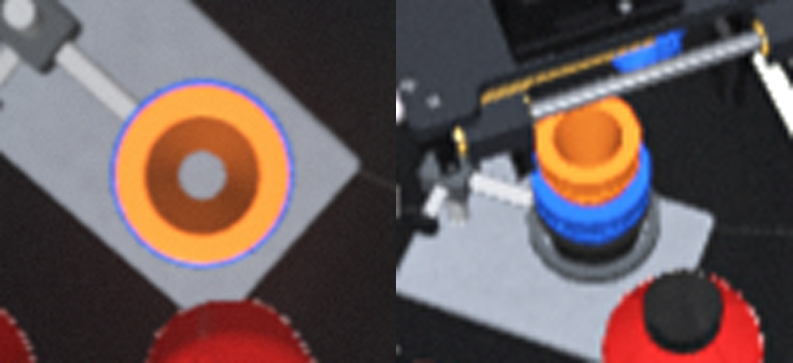

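The final view shows the orange collar concentric with the blue one in the wrist view, at (202,172). In the scene view the stack of orange, blue and black stands upright at (595,170), and the gripper touches nothing.

```bash
python3 -c "
from rig import bot
print(bot.hand_in())"
```

```text
the job is handed in; nothing more can be done
None
```

The blue sleeve is set into the black rubber sleeve and the orange one is nested inside it, both square, lowered until they just met resistance (under 10 N) and released; I handed the job in at about 26 s, and the bottle, beaker and petri dish were not touched.

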